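# Fetch the concrete slice from behind the tall specimens and weigh it

### The job

The short concrete slice at the back of the steel specimen tray has to go on the balance. First clear the three tall specimens around it (round core, square prism, steel tube) to stand upright on the plywood board while the slice stays put, then set the slice flat in the middle of the balance pan, and only then stand each of the three back upright on the very spot in the tray it came from. Set everything down gently without dropping or tipping it, and leave the little tin and the glass beaker in the tray alone.

Things in the scene. Friction and masses are not known exactly. Their poses are not given: they have to be found in the camera images.
- core: Tall round concrete core, grey, standing: solid cylinder, diameter 50 mm, height 110 mm, 0.35 to 0.7 kg. Origin: centre of its underside; z up along its axis. It stands on one of the tray's three pads around the slice (front, left or right; which one varies) and must return to that same pad.
- prism: Tall square mortar prism, pale beige-grey, standing: 40 x 40 mm in plan, height 115 mm, 0.3 to 0.6 kg. Origin: centre of its underside; z up along its axis. x and y axes square to its side faces. It stands on another of the three pads and must return to that same pad.
- tube: Tall bare steel sampling tube, hollow and open at the top, standing: outer diameter 48 mm, bore 41 mm, height 105 mm, 0.25 to 0.5 kg. Origin: centre of its underside; z up along its axis. It stands on the last of the three pads and must return to that same pad.
- disc: Short concrete slice (a low disc), grey: diameter 56 mm, height 34 mm, 0.14 to 0.28 kg. Origin: centre of its underside; z up along its axis. It always stands on the tray's back pad, among the tall specimens, which leave no room for a gripper's body until they are cleared.
- tray: Shallow galvanised specimen tray, fixed: 230 mm (x) by 260 mm (y), floor 4 mm thick, upright rim 3 mm thick whose top is 15 mm above the table. Origin: under its centre, at table height; x points away from the robot at yaw 0 (turned up to 0.25 rad), z up. Four thin dark round rubber pads (64 mm across, flush with the floor) mark the places, in tray coordinates: back (55, 0) mm, front (-30, 0), left (30, 75), right (30, -75); the specimens start within 3 mm of the pad centres.
- balance: White laboratory balance, fixed: body 260 x 190 mm, its top 58 mm above the table, with a round steel pan of 124 mm diameter whose flat top is 70 mm above the table and does not move. Origin: on the pan's centre axis, at table height; z up. The display is on the side facing the robot. It stands on the left or on the right of the tray.
- board: Bare plywood board lying flat on the table, fixed, the side area: 280 mm (its x) by 150 mm (its y), 12 mm thick. Origin: centre of its underside, at table height; z up. It stands on the other side of the tray from the balance. The tall specimens may stand anywhere well on it.
- tin: Small closed aluminium sample tin, diameter 47 mm, height 26 mm, standing in one of the two front corners of the tray; to be left alone. Origin: centre of its underside.
- beaker: Glass beaker, about 64 mm across at the mouth and 85 mm high, open at the top, standing in the other front corner of the tray; to be left alone. Origin: centre of its underside.

How it is judged:
On the way, in this order (a step that is already met when the one before it is completed fails the run):
1. all three tall specimens stand upright and released on the plywood board, the slice still in its place in the tray (within 20 mm) (x of core in the frame of board between -0.13 and 0.13 m and y of core in the frame of board between -0.065 and 0.065 m and z of core in the frame of board between 0.006 and 0.018 m and angle between each of core, prism, tube's own z axis and vertical below 0.1 rad and contact force between the fingers and core below 0.3 N and x of prism in the frame of board between -0.13 and 0.13 m and y of prism in the frame of board between -0.065 and 0.065 m and z of prism in the frame of board between 0.006 and 0.018 m and contact force between the fingers and prism below 0.3 N and x of tube in the frame of board between -0.13 and 0.13 m and y of tube in the frame of board between -0.065 and 0.065 m and z of tube in the frame of board between 0.006 and 0.018 m and contact force between the fingers and tube below 0.3 N and distance of disc from where it was at the start of the episode below 0.02 m), for 0.2 s.
2. the slice lies flat and released on the balance pan within 15 mm of its centre, the three tall specimens still on the board (x of core in the frame of board between -0.13 and 0.13 m and y of core in the frame of board between -0.065 and 0.065 m and z of core in the frame of board between 0.006 and 0.018 m and angle between each of core, prism, tube, disc's own z axis and vertical below 0.1 rad and contact force between the fingers and core below 0.3 N and x of prism in the frame of board between -0.13 and 0.13 m and y of prism in the frame of board between -0.065 and 0.065 m and z of prism in the frame of board between 0.006 and 0.018 m and contact force between the fingers and prism below 0.3 N and x of tube in the frame of board between -0.13 and 0.13 m and y of tube in the frame of board between -0.065 and 0.065 m and z of tube in the frame of board between 0.006 and 0.018 m and contact force between the fingers and tube below 0.3 N and horizontal distance between disc and balance below 0.015 m and z of disc in the frame of balance between 0.065 and 0.076 m and contact force between the fingers and disc below 0.3 N), for 0.2 s.
At the end, for the whole second after the job is handed in: The slice lies flat on the balance pan, its centre within 15 mm of the pan's axis; core, prism and tube each stand upright in the tray within 15 mm of where they stood at the start; all are released and at rest (horizontal distance between disc and balance below 0.015 m and z of disc in the frame of balance between 0.065 and 0.076 m and angle between each of disc, core, prism, tube's own z axis and vertical below 0.1 rad and contact force between the fingers and disc below 0.3 N and distance of each of core, prism, tube from where it was at the start of the episode below 0.015 m and contact force between the fingers and core below 0.3 N and contact force between the fingers and prism below 0.3 N and contact force between the fingers and tube below 0.3 N and linear speed of each of core, prism, tube, disc below 0.02 m/s and angular speed of each of core, prism, tube, disc below 0.2 rad/s); the robot touches nothing.
It fails at once if a specimen is dropped or thrown (moves freely, out of the fingers, faster than 0.7 m/s) ((linear speed of core above 0.7 m/s and contact force between the fingers and core below 0.1 N) or (linear speed of prism above 0.7 m/s and contact force between the fingers and prism below 0.1 N) or (linear speed of tube above 0.7 m/s and contact force between the fingers and tube below 0.1 N) or (linear speed of disc above 0.7 m/s and contact force between the fingers and disc below 0.1 N)).
It fails at once if a specimen is tipped over (by more than 0.7 rad) (angle between any of core, prism, tube, disc's own z axis and vertical above 0.7 rad).
It fails at once if the tin is shifted by more than 30 mm or tipped (distance of tin from where it was at the start of the episode above 0.03 m or angle between tin's own z axis and vertical above 0.5 rad).
It fails at once if the beaker is shifted by more than 30 mm or tipped (distance of beaker from where it was at the start of the episode above 0.03 m or angle between beaker's own z axis and vertical above 0.5 rad).
It also fails if it takes over 144 s, if anything falls off the work surface, if the arm or the gripper's body presses on something with over 40 N, if the wrist force passes 120 N, or if a joint passes its speed limit or range.

### The arm

A 6-joint arm with a two-finger parallel gripper is mounted at the origin on the work surface. World frame = base frame: x ahead of the robot, y to its left, z up, the work surface at z = 0. Lengths are in m, angles in rad, forces in N, time in s.
With the tool pointing down it reaches from about 0.325 to 1 m from the base axis. Payload 5.1 kg.
Tool frame: the origin (TCP) lies at the very end of the fingers, on their centre line; the grasp point (between the pads) lies 19 mm behind it; y points along the fingers, x is the direction in which the jaws open and shut, and the axes are right-handed (so a half turn about y gives the same grasp; the last joint's range is limited). The gripper opens to 85 mm and grips with 20 to 120 N. Pads are 22 mm wide; open, the fingers measure 114 mm over their backs; the gripper's body (76 mm by 85 mm) begins 54 mm behind the grasp point. The pads swing forward as they close: fully open they stand 13 mm farther back than shut.
Start: joints at [-0.083, 0.124, 1.65, -0, 1.367, -0.083], TCP at [0.65, -0, 0.231] pointing down, gripper open.
Joint ranges: [-2.61, 2.61], [-1.02, 2.33], [0.03, 2.71], [-1.35, 4.49], [0.32, 2.68], [-2.91, 2.91]. Speed limits (rad/s): [2.57, 2.57, 3.14, 3.14, 3.14, 3.14].

### API

Orientations are given as a rotation vector (axis times angle).
In Python, from workcell import robot gives the robot as it stands. The module is installed in compiled form; this text tells all that it offers.
- The arm moves only by the tool apply_moves, never from a script. Its argument "deltas" is a list of rows, each a list of 2 entries, a list of its own where there are three numbers: the shift along the tool's x, y, z in m, then the turn, a rotation vector about the tool's x, y, z in rad. In form: [[[x, y, z], [rx, ry, rz]], ...]. A call has 1 to 8 rows; each row shifts and turns the pose as measured when the row begins, along the tool's axes as they then stand; what a row does not reach is not made up. A row lasts 1/10 s, in which the tool goes at most 50 mm and 8.59 degrees, less where a joint would pass 70% of its speed; a pose out of reach is approached as far as the arm can. A call with a gripper value outside its range is refused whole. "jaw" is the finger opening in m, from 0 to 0.0854, set as the call begins (left out, the last holds). The fingers move at their own pace and stop on an object; the grip force is fixed at half the most. Time passes only in rows, so rows that do not move let the fingers close. It gives the time, the measured TCP pose, the force and the opening at its end, in the units of the state.
- robot.sense(): the state, without advancing time (a new reading comes with each control period).
- robot.capture(name): name is "scene" or "side" or "wrist"; returns a dict with "frame" (420x560x3 uint8, red, green, blue), "z_map" (420x560 float32, m along the optical axis (not along the pixel's ray), 0 where there is no reading), "camera_matrix" (3x3 intrinsics, pixels), "rvec" (rotation vector, rad) and "tvec" (3), from world to camera coordinates, as OpenCV has them. Camera axes: x right, y down, z forward; pixel columns grow to the right and rows downward; lengths in m; the calibration is good to about 2 mm. A picture is of the moment at which its call begins.
- robot.sign_off(): hands the job in, once; it reports no verdict.
The state is a dict: "clock": time; "joint_positions": joint angles; "qd": joint speeds; "tau": joint torques, N m; "eef_pos": TCP position; "ee_rot": TCP orientation; "ft_force": force on the tool from outside, world axes, zero at the start; "wrist_torque": the same for the moment, N m; "gripper_width": opening from 0.0 (shut) to 1.0 (fully open).
Only numpy, scipy, OpenCV 4.12 (cv2) and the standard library are available. Lean on these libraries where they do the work, as an engineer would, in place of code of your own. Each camera call takes 0.05 s, during which the arm holds its last target.

## Working session

There is one attempt and no reset: what is moved stays moved. The work goes in short steps, Python scripts to look and compute and a tool call to move; the robot and the scene stay as the last step left them, time stands still between calls to the robot, and variables do not carry over. Pictures are saved under pics/ and viewed, and the job is handed in when it is done.

Besides the shell and the picture viewer there is one more tool, called after "Request:" by a JSON object that holds its "name" and its "arguments". apply_moves: Moves the arm, as the interface text tells. Its arguments: {"type":"object","properties":{"deltas":{"type":"array","items":{"type":"array"}},"jaw":{"type":"number"}},"required":["deltas"]}

```bash
mkdir -p pics; cat > h.py <<'E'
import numpy as np, cv2
from workcell import robot
from scipy.spatial.transform import Rotation as R
def cap(n,name):
    c=robot.capture(n); cv2.imwrite(f'pics/{name}.png',c['frame'][:,:,::-1]); return c
def cloud(c):
    z=c['z_map'];K=c['camera_matrix'];v,u=np.indices(z.shape)
    p=np.stack([(u-K[0,2])/K[0,0]*z,(v-K[1,2])/K[1,1]*z,z],-1)
    Rm=cv2.Rodrigues(np.array(c['rvec'],float))[0]
    w=(p-np.array(c['tvec']).ravel())@Rm
    w[z==0]=np.nan
    return w
E
python3 - <<'E'
from h import *
print(robot.sense())
for n in ['scene','side','wrist']:
    c=cap(n,n+'0'); np.savez(f'{n}0.npz',**c)
    Rm=cv2.Rodrigues(np.array(c['rvec'],float))[0]; print(n,-Rm.T@np.array(c['tvec']).ravel(),Rm[2])
E
```

```text
{'clock': 0.0, 'joint_positions': array([-8.26228662e-02,  1.24537227e-01,  1.65166897e+00, -2.15698388e-05,
        1.36746445e+00, -8.26217784e-02]), 'qd': array([-0.00019356, -0.000869  , -0.00278179, -0.00043449,  0.00056663,
        0.0002304 ]), 'tau': array([ 3.96925461e-04, -4.23608243e+01, -3.65454090e+01,  2.94756808e-05,
        6.89593100e-03,  2.82237529e-06]), 'eef_pos': array([ 6.49400759e-01, -1.46736641e-07,  2.30035181e-01]), 'ee_rot': array([-1.57064527,  0.00162524,  0.00163041]), 'ft_force': array([0.36055277, 0.16403302, 0.74996827]), 'wrist_torque': array([-0.01195533,  0.05844338, -0.02831733]), 'gripper_width': 1.002098871838633}
scene [1.04986174 0.03468291 0.84311495] [-0.52689296 -0.01201218 -0.84984676]
side [ 0.27591928 -0.62693903  0.46688736] [ 0.34260311  0.77576684 -0.52991407]
wrist [0.64980994 0.06974964 0.37210974] [-0.00205375 -0.2741541  -0.96168358]
```

View pics/scene0.png

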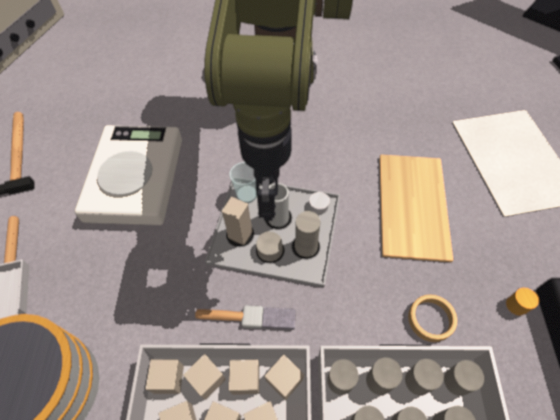

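View pics/side0.png

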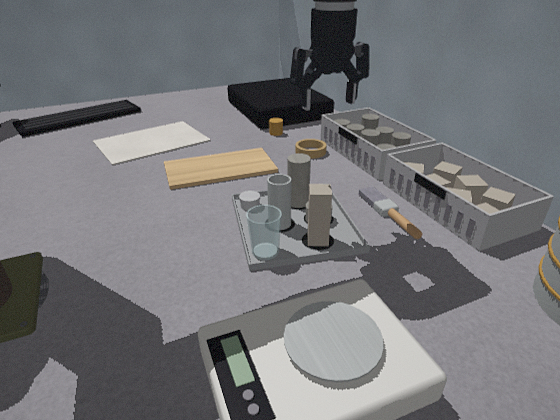

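View pics/wrist0.png

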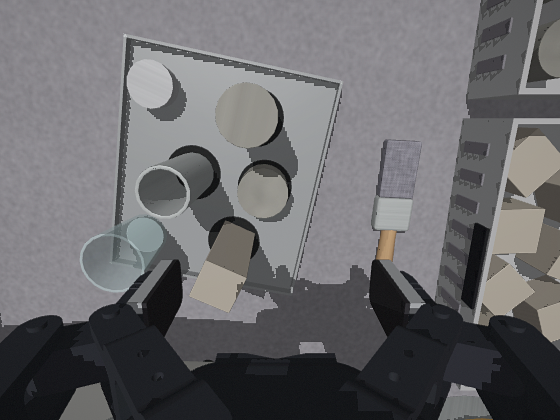

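Image right in the scene view is +y. The balance is on the robot's right and the board on its left. In the tray, the core is on the left pad, the tube on the front pad and the prism on the right pad. The tin is front-left and the beaker front-right. Next I'll measure their poses.

```bash
cat > m.py <<'E'
from h import *
import sys
from scipy import ndimage as nd
for n in ['scene','side','wrist']:
    c=dict(np.load(f'{n}0.npz')); w=cloud(c); np.save(f'{n}_w.npy',w)
    x,y,z=w[...,0],w[...,1],w[...,2]
    print(n)
    for lo,hi in [(0.008,.018),(.018,.034),(.034,.042),(.054,.063),(.066,.075),(.08,.1),(.1,.112),(.112,.117),(.117,.125)]:
        m=(z>lo)&(z<hi)&(x>.25)&(x<.8)&(abs(y)<.5)
        l,k=nd.label(m)
        for i in range(1,k+1):
            s=l==i
            if s.sum()<120: continue
            p=w[s]
            r=cv2.minAreaRect((p[:,:2]*1000).astype(np.float32)); cc=cv2.minEnclosingCircle((p[:,:2]*1000).astype(np.float32))
            v,u=np.nonzero(s)
            print(lo,hi,s.sum(),'px',int(u.mean()),int(v.mean()),'z',np.median(p[:,2]).round(4),'rect',np.round(r[0],1),np.round(r[1],1),round(r[2],1),'circ',np.round(cc[0],1),round(cc[1],1))
E
python3 m.py
```

```text
scene
0.008 0.018 6669 px 413 208 z 0.0123 rect [517.9 322.3] [150.9 282.4] 85.0 circ [517.3 321.3] 158.0
0.008 0.018 168 px 316 193 z 0.0142 rect [494.8 100.7] [147.6  65.2] 49.5 circ [516.8  81.8] 73.8
0.008 0.018 439 px 252 263 z 0.0142 rect [633.4  -8.4] [260.5 128.3] 78.5 circ [632.7  -8.3] 144.7
0.008 0.018 127 px 271 312 z 0.0169 rect [782.7   1.1] [27.7 41.9] 0.6 circ [7.846e+02 3.000e-01] 22.1
0.008 0.018 157 px 219 317 z 0.0155 rect [ 789.6 -106.8] [94.7 10.8] 89.2 circ [ 789.  -106.8] 47.4
0.018 0.034 496 px 142 203 z 0.0262 rect [ 496.4 -283.5] [148.3 310.2] 51.1 circ [ 450.8 -340.2] 155.1
0.018 0.034 315 px 319 200 z 0.03 rect [522.1 102.1] [45.9 46.1] 66.9 circ [522.  101.3] 24.3
0.018 0.034 386 px 432 306 z 0.0248 rect [771.6 317.2] [89.5 55.7] 89.8 circ [787.4 317. ] 45.0
0.018 0.034 311 px 252 313 z 0.0203 rect [783.4 -38.2] [46.1 33.2] 89.5 circ [784.7 -37.5] 24.8
0.018 0.034 214 px 216 313 z 0.0196 rect [ 784.7 -108.2] [89.2 15.8] 88.3 circ [ 783.2 -108.2] 44.6
0.034 0.042 141 px 118 217 z 0.0381 rect [ 575.2 -344.7] [183.9   6.4] 89.1 circ [ 572.2 -344.6] 92.0
0.0
[... 5192 characters left out ...]
6.6 45. ] 37.0 circ [558.5  13.2] 22.5
0.08 0.1 481 px 155 196 z 0.0907 rect [543.3   3.6] [20.9 40.7] 28.8 circ [551.2   7.9] 20.4
0.08 0.1 1092 px 109 261 z 0.0869 rect [488.  -65.9] [63.9 59.8] 42.4 circ [489.  -67.1] 32.2
0.08 0.1 371 px 229 255 z 0.0905 rect [605.6 -57.7] [ 2.1 39.7] 64.9 circ [605.2 -58.7] 19.9
0.1 0.112 984 px 162 191 z 0.1077 rect [552.9   8.9] [47.  47.3] 78.3 circ [552.6   9. ] 24.1
0.1 0.112 260 px 227 262 z 0.1065 rect [605.6 -57.9] [ 1.9 39.8] 64.0 circ [605.3 -58.6] 19.9
0.112 0.117 3123 px 246 114 z 0.1133 rect [626.5  71.6] [49.  49.2] 61.7 circ [626.3  71.5] 24.9
0.117 0.125 1756 px 217 286 z 0.1184 rect [596.9 -75.5] [40.8 40. ] 64.6 circ [597.1 -75.3] 27.6
```

Request:
{"name": "apply_moves", "arguments": {"deltas": [[[-0.0075,0.01,0.0235],[0,0,0]],[[-0.0075,0.02,0.0235],[0,0,0]],[[-0.0075,0.02,0.0235],[0,0,0]],[[0,0.02,0],[0,0,0]],[[0,0,0],[0,0,0]]], "jaw": 0.085}}

```text
clock: 0.65
eef_pos: [0.6258, 0.0722, 0.1572]
ee_rot: [-1.571, 0.003, 0.001]
ft_force: [-0.6, -0.2, -0.6]
gripper_width: 0.995
```

Request:
{"name": "apply_moves", "arguments": {"deltas": [[[0.001,0.03,-0.002],[0,0,0]],[[0,0.03,0],[0,0,0]],[[0,0.02,0],[0,0,0]],[[0,0.007,0],[0,0,0]],[[0,0,0],[0,0,0]]]}}

```text
clock: 1.15
eef_pos: [0.6299, 0.0693, 0.0725]
ee_rot: [-1.571, -0.001, -0.005]
ft_force: [-0.3, -0.7, -0.5]
gripper_width: 0.993
```

Request:
{"name": "apply_moves", "arguments": {"deltas": [[[0,0,0],[0,0,0]],[[0,0,0],[0,0,0]],[[0,0,0],[0,0,0]],[[0,0,0],[0,0,0]],[[0,0,0],[0,0,0]],[[0,0,0],[0,0,0]],[[0,0,0],[0,0,0]],[[0,0,0],[0,0,0]]], "jaw": 0.03}}

```text
clock: 1.95
eef_pos: [0.6317, 0.069, 0.0764]
ee_rot: [-1.571, -0.004, -0.009]
ft_force: [-0.3, -0.1, -2.5]
gripper_width: 0.563
```

```bash
python3 - <<'E'
from h import *
for i in range(3):
    c=cap('wrist',f'g{i}'); s=robot.sense(); print(s['eef_pos'],s['ee_rot'],s['ft_force'],s['gripper_width'])
E
```

```text
[0.63166439 0.06901262 0.07643901] [-1.57083925 -0.00403309 -0.00895481] [-0.85112604  0.01567216 -2.07046617] 0.5619733911070953
[0.63167748 0.06903152 0.07644615] [-1.57081659 -0.00407144 -0.00900286] [-0.42472153 -0.59094144 -2.39045617] 0.566412803402134
[0.63166464 0.06902225 0.0764551 ] [-1.5708177  -0.00401522 -0.00898946] [-0.42450426  0.14928854 -2.4671702 ] 0.5629221546861836
```

View pics/g2.png

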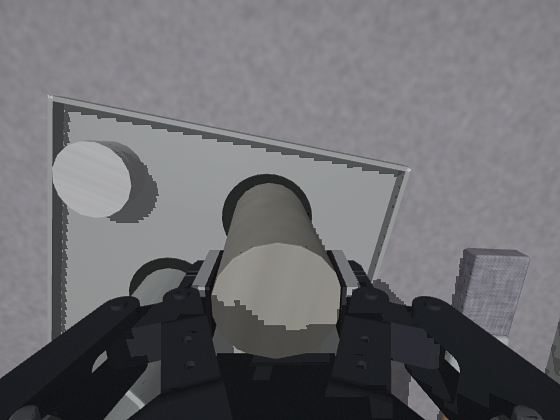

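The core is held between the pads at about (280, 300), so I'm lifting it.

Request:
{"name": "apply_moves", "arguments": {"deltas": [[[0,-0.01,0],[0,0,0]],[[0,-0.02,0],[0,0,0]],[[0,-0.02,0],[0,0,0]],[[0,-0.02,0.01],[0,0,0]],[[-0.004,0,0.025],[0,0,0]],[[-0.004,0,0.025],[0,0,0]]]}}

```text
clock: 2.7
eef_pos: [0.6194, 0.1273, 0.1446]
ee_rot: [-1.572, 0.009, -0.004]
ft_force: [-0.3, 0.5, -7.6]
gripper_width: 0.565
```

Request:
{"name": "apply_moves", "arguments": {"deltas": [[[-0.003,0,0.026],[0,0,0]],[[-0.003,0,0.026],[0,0,0]],[[-0.003,0,0.026],[0,0,0]],[[-0.003,0,0.026],[0,0,0]],[[-0.002,0,0.026],[0,0,0]],[[-0.001,0,0.02],[0,0,0]],[[0,0.005,0.005],[0,0,0]],[[0,0.005,0],[0,0,0]]]}}

```text
clock: 3.5
eef_pos: [0.6001, 0.2901, 0.1317]
ee_rot: [-1.574, 0.013, 0.005]
ft_force: [-0.6, 0.5, -7.2]
gripper_width: 0.565
```

Request:
{"name": "apply_moves", "arguments": {"deltas": [[[0.001,0.015,-0.002],[0.003,0,0]],[[0.001,0.013,-0.002],[0,0,0]],[[0,0.01,0],[0,0,0]],[[0,0.005,0],[0,0,0]],[[0,0,0],[0,0,0]]]}}

```text
clock: 4.0
eef_pos: [0.5998, 0.2818, 0.0842]
ee_rot: [-1.573, 0.023, 0.008]
ft_force: [-1.9, 0.1, -0.7]
gripper_width: 0.565
```

Request:
{"name": "apply_moves", "arguments": {"deltas": [[[0,0,0],[0,0,0]],[[0,0,0],[0,0,0]],[[0,0,0],[0,0,0]],[[0,0,0],[0,0,0]],[[0,0,0],[0,0,0]]], "jaw": 0.07}}

```text
clock: 4.5
eef_pos: [0.6047, 0.2822, 0.0899]
ee_rot: [-1.569, 0.014, -0.002]
ft_force: [-0.2, 0.4, 0.6]
gripper_width: 0.819
```

```bash
cat > axes.py <<'E'
from h import *
s=robot.sense(); print(s['clock'],s['eef_pos'],s['gripper_width']*85.4,s['ft_force']); print(R.from_rotvec(s['ee_rot']).as_matrix().round(3))
E
python3 - <<'E'
from h import *
import axes
cap('scene','s1'); cap('wrist','w1')
E
```

```text
4.5 [0.60473671 0.2822011  0.08991478] 69.92535187061944 [-0.18675743  0.44983895  0.58953246]
[[ 1.    -0.008  0.011]
 [-0.011  0.001  1.   ]
 [-0.008 -1.     0.001]]
```

View pics/w1.png

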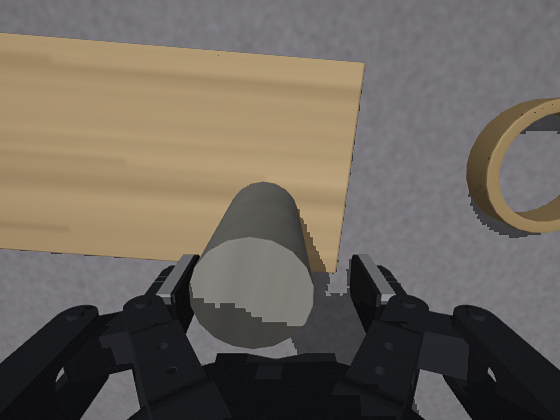

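The core is standing free at about (250, 290). I'll retreat upward and head for the tube.

Request:
{"name": "apply_moves", "arguments": {"deltas": [[[0,-0.02,0],[0,0,0]],[[0,-0.03,0],[0,0,0]],[[0,-0.04,0],[0,0,0]],[[-0.01,-0.01,-0.04],[0,0,0]],[[-0.01,0,-0.045],[0,0.005,-0.004]],[[-0.01,0,-0.045],[0,0.005,-0.004]],[[-0.01,0,-0.045],[0,0,0]],[[-0.01,0,-0.045],[0,0,0]]], "jaw": 0.085}}

```text
clock: 5.4
eef_pos: [0.5518, 0.0611, 0.1943]
ee_rot: [-1.571, 0.006, -0.011]
ft_force: [0.1, -0.7, -0.4]
gripper_width: 0.992
```

```bash
python3 axes.py
```

```text
5.4 [0.5517999  0.06106408 0.19425356] 84.69730710862997 [ 0.0806873  -0.74828573 -0.39531191]
[[ 1.     0.003  0.01 ]
 [-0.01   0.     1.   ]
 [ 0.003 -1.     0.   ]]
```

Request:
{"name": "apply_moves", "arguments": {"deltas": [[[0,0,-0.025],[0,0,0]],[[0,0,-0.02],[0,0,0]],[[0,0.01,-0.003],[0,0,0]],[[0,0.015,0],[0,0,0]],[[0,0,0],[0,0,0]]]}}

```text
clock: 5.9
eef_pos: [0.5495, 0.0069, 0.168]
ee_rot: [-1.571, 0.01, -0.018]
ft_force: [-0.3, 0.3, -0.7]
gripper_width: 0.991
```

Request:
{"name": "apply_moves", "arguments": {"deltas": [[[0.002,0.03,0],[0,0,0]],[[0.002,0.03,0],[0,0,0]],[[0,0.03,0],[0,0,0]],[[0,0.01,0],[0,0,0]],[[0,0.002,0],[0,0,0]]]}}

```text
clock: 6.4
eef_pos: [0.555, 0.0123, 0.0622]
ee_rot: [-1.57, 0.004, -0.012]
ft_force: [0.0, -0.3, 0.6]
gripper_width: 0.997
```

Request:
{"name": "apply_moves", "arguments": {"deltas": [[[-0.001,0,-0.004],[0,0,0]],[[0,0,0],[0,0,0]],[[0,0,0],[0,0,0]]]}}

```text
clock: 6.7
eef_pos: [0.5556, 0.0089, 0.0649]
ee_rot: [-1.57, -0.0, -0.014]
ft_force: [-0.1, 0.3, -0.4]
gripper_width: 0.995
```

```bash
python3 - <<'E'
import axes
from h import *
c=cap('wrist','w2'); w=cloud(c)
E
```

```text
6.7 [0.55564823 0.00886447 0.06485263] 85.01356529424929 [-0.11100586  0.29086683 -0.43616718]
[[ 1.     0.009  0.009]
 [-0.009  0.001  1.   ]
 [ 0.009 -1.     0.001]]
```

View pics/w2.png

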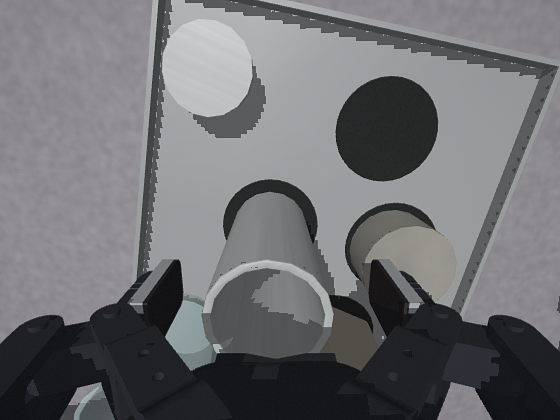

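The tube's mouth at about (268, 315) sits between the fingers, so I'm closing.

Request:
{"name": "apply_moves", "arguments": {"deltas": [[[-0.002,0,0],[0,0,0]],[[0,0,0],[0,0,0]],[[0,0,0],[0,0,0]],[[0,0,0],[0,0,0]],[[0,0,0],[0,0,0]],[[0,0,0],[0,0,0]],[[0,0,0],[0,0,0]]], "jaw": 0.03}}

```text
clock: 7.45
eef_pos: [0.555, 0.0085, 0.0676]
ee_rot: [-1.57, -0.003, -0.018]
ft_force: [-0.3, -1.3, -0.5]
gripper_width: 0.541
```

```bash
python3 axes.py
```

```text
7.45 [0.55498679 0.00850349 0.06761755] 46.24086858889671 [-0.2821417  -1.29344343 -0.52546206]
[[ 1.     0.013  0.009]
 [-0.009  0.     1.   ]
 [ 0.013 -1.     0.   ]]
```

Request:
{"name": "apply_moves", "arguments": {"deltas": [[[0,-0.01,0],[0,0,0.006]],[[0,-0.02,0],[0,0,0.006]],[[0,-0.025,0],[0,0,0]],[[0,-0.025,0.01],[0,0,0]],[[-0.01,0,0.025],[0,0,0]],[[-0.015,0,0.03],[0,0,0]],[[-0.015,0,0.03],[0,0,0]],[[-0.015,0,0.03],[0,0,0]]]}}

```text
clock: 8.25
eef_pos: [0.4992, 0.1347, 0.152]
ee_rot: [-1.57, 0.017, -0.01]
ft_force: [0.4, 0.2, -2.1]
gripper_width: 0.54
```

```bash
python3 axes.py
```

```text
8.25 [0.49924847 0.13471693 0.15199199] 46.09315351066768 [ 0.41013122  0.18812361 -2.10095982]
[[ 1.    -0.004  0.017]
 [-0.017  0.001  1.   ]
 [-0.004 -1.     0.   ]]
```

Request:
{"name": "apply_moves", "arguments": {"deltas": [[[-0.014,0,0.03],[0,0,0]],[[-0.014,0,0.03],[0,0,0]],[[-0.014,0,0.03],[0,0,0]],[[-0.014,0,0.03],[0,0,0]],[[-0.01,0,0.025],[0,0,0]],[[-0.004,0.01,0.008],[0,0,0]],[[0,0.015,0],[0,0,0]],[[0,0.015,0],[0,0,0]]]}}

```text
clock: 9.05
eef_pos: [0.4266, 0.2973, 0.1141]
ee_rot: [-1.569, 0.011, -0.008]
ft_force: [0.4, -0.2, -3.2]
gripper_width: 0.545
```

```bash
python3 axes.py
```

```text
9.05 [0.42664651 0.29729813 0.11406327] 46.5280484552238 [ 0.41548747 -0.17224678 -3.16564966]
[[ 1.    -0.002  0.012]
 [-0.012  0.002  1.   ]
 [-0.002 -1.     0.002]]
```

Need to go down about 38 mm.

Request:
{"name": "apply_moves", "arguments": {"deltas": [[[0,0.012,0],[0,0,0]],[[0,0.01,0],[0,0,0]],[[0,0.007,0],[0,0,0]],[[0,0.004,0],[0,0,0]]]}}

```text
clock: 9.45
eef_pos: [0.4251, 0.2933, 0.0755]
ee_rot: [-1.573, 0.022, -0.005]
ft_force: [-13.5, -1.6, 31.8]
gripper_width: 0.546
```

Request:
{"name": "apply_moves", "arguments": {"deltas": [[[0,-0.001,0],[0,0,0]],[[0,0,0],[0,0,0]]]}}

```text
clock: 9.65
eef_pos: [0.4263, 0.2932, 0.0773]
ee_rot: [-1.573, 0.022, -0.007]
ft_force: [0.4, -0.1, -3.1]
gripper_width: 0.539
```

```bash
python3 axes.py
```

```text
9.65 [0.42625904 0.29315092 0.0772752 ] 46.00863428207753 [ 0.35062082 -0.08555184 -3.0874645 ]
[[ 1.    -0.01   0.018]
 [-0.018 -0.002  1.   ]
 [-0.01  -1.    -0.002]]
```

Request:
{"name": "apply_moves", "arguments": {"deltas": [[[0,0.0015,0],[0,0,0]],[[0,0.001,0],[0,0,0]]]}}

```text
clock: 9.85
eef_pos: [0.4268, 0.2933, 0.0757]
ee_rot: [-1.572, 0.023, -0.007]
ft_force: [-5.4, -1.2, 8.6]
gripper_width: 0.54
```

Request:
{"name": "apply_moves", "arguments": {"deltas": [[[0,0,0],[0,0,0]],[[0,0,0],[0,0,0]],[[0,0,0],[0,0,0]],[[0,0,0],[0,0,0]],[[0,0,0],[0,0,0]]], "jaw": 0.07}}

```text
clock: 10.35
eef_pos: [0.428, 0.2937, 0.0765]
ee_rot: [-1.571, 0.02, -0.01]
ft_force: [-0.1, 0.0, 0.5]
gripper_width: 0.824
```

```bash
python3 axes.py; python3 -c "
from h import *
cap('wrist','w3')"
```

```text
10.35 [0.42801403 0.29368485 0.07653232] 70.35146749643144 [-0.09216575  0.0037139   0.52219656]
[[ 1.    -0.007  0.019]
 [-0.019  0.     1.   ]
 [-0.007 -1.    -0.   ]]
```

View pics/w3.png

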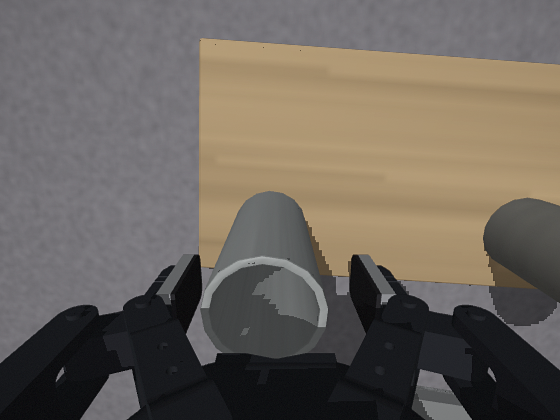

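The tube stands free at about (265, 310). Now up, turn to the prism's face angle, and go to it.

Request:
{"name": "apply_moves", "arguments": {"deltas": [[[0,-0.02,0],[0,0,0]],[[0,-0.03,0],[0,0,0]],[[0,-0.04,0],[0,0,0]],[[0,-0.02,0],[0,0.12,0]],[[0,0,0],[0,0.15,0]],[[0,0,0],[0,0.15,0]],[[0,0,0],[0,0,0]]], "jaw": 0.085}}

```text
clock: 11.1
eef_pos: [0.4282, 0.2934, 0.1904]
ee_rot: [-1.545, 0.355, -0.343]
ft_force: [0.5, -0.3, 0.2]
gripper_width: 0.999
```

```bash
cat >go.py <<'E'
import sys
from h import *
import axes
s=robot.sense(); M=R.from_rotvec(s['ee_rot']).as_matrix()
t=np.array(list(map(float,sys.argv[1:4])))
print('yaw',np.degrees(np.arctan2(M[1,0],M[0,0])).round(2),'d tool',(M.T@(t-s['eef_pos'])).round(4))
E
python3 go.py .5973 -.077 .17
```

```text
11.1 [0.42821363 0.29336693 0.19036355] 85.34723404643749 [ 0.51421757 -0.31461228  0.17015913]
[[ 0.903 -0.008  0.43 ]
 [-0.43  -0.001  0.903]
 [-0.007 -1.    -0.004]]
yaw -25.49 d tool [ 0.3122  0.0194 -0.2614]
```

Request:
{"name": "apply_moves", "arguments": {"deltas": [[[0.02,0,-0.016],[0,0,0]],[[0.034,0,-0.029],[0,0,0]],[[0.034,0,-0.029],[0,0,0]],[[0.034,0,-0.029],[0,0,0]],[[0.034,0,-0.029],[0,0,0]],[[0.034,0,-0.029],[0,0,0]],[[0.034,0,-0.029],[0,0,0]],[[0.034,0,-0.029],[0,0,0]]]}}

```text
clock: 11.9
eef_pos: [0.5737, -0.0194, 0.1869]
ee_rot: [-1.548, 0.326, -0.311]
ft_force: [0.4, 0.1, -0.4]
gripper_width: 0.991
```

```bash
python3 go.py .5973 -.077 .17
```

```text
11.9 [ 0.57372206 -0.01944866  0.1869396 ] 84.63994021325588 [ 0.42926362  0.0756549  -0.42688783]
[[ 0.919 -0.01   0.395]
 [-0.395  0.001  0.919]
 [-0.009 -1.    -0.003]]
yaw -23.25 d tool [ 0.0445  0.0167 -0.0435]
```

Request:
{"name": "apply_moves", "arguments": {"deltas": [[[0.022,0,-0.022],[0,0.025,-0.004]],[[0.015,0,-0.015],[0,0.01,-0.004]],[[0.003,0.01,-0.003],[0,0,0]],[[0,0.005,0],[0,0,0]],[[0,0,0],[0,0,0]]]}}

```text
clock: 12.4
eef_pos: [0.5946, -0.0789, 0.1675]
ee_rot: [-1.547, 0.347, -0.337]
ft_force: [1.1, 0.4, -0.4]
gripper_width: 0.998
```

```bash
python3 go.py .5973 -.077 .074;python3 -c "
from h import *
cap('wrist','w4')"
```

```text
12.4 [ 0.59461377 -0.078933    0.16749026] 85.22192827404025 [ 1.0990556   0.39459958 -0.39067529]
[[ 0.906 -0.007  0.422]
 [-0.422 -0.002  0.906]
 [-0.005 -1.    -0.004]]
yaw -24.98 d tool [0.0021 0.0935 0.0033]
```

View pics/w4.png

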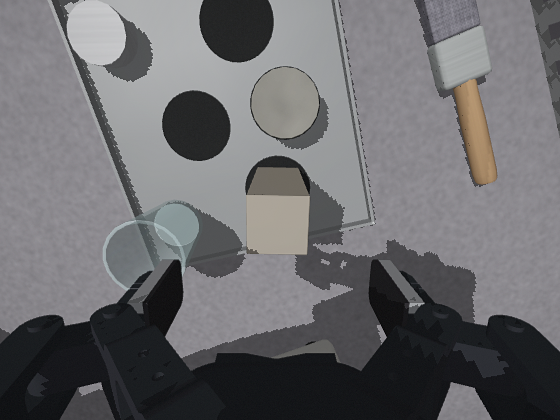

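The prism top at about (278, 224) is square to the jaws. The beaker rim at about (140, 255) is close to the left finger, so I'll narrow the jaws before going down.

Request:
{"name": "apply_moves", "arguments": {"deltas": [[[0.001,0.015,0.002],[0,0,0]],[[0.001,0.025,0.001],[0,0,0]],[[0,0.025,0],[0,0,0]],[[0,0.018,0],[0,0,0]],[[0,0.006,0],[0,0,0]]], "jaw": 0.066}}

```text
clock: 12.95
eef_pos: [0.5972, -0.071, 0.0747]
ee_rot: [-1.547, 0.337, -0.332]
ft_force: [-0.6, 0.7, -0.2]
gripper_width: 0.774
```

```bash
python3 go.py .5973 -.077 .074
```

```text
12.95 [ 0.59715202 -0.07104851  0.07469359] 66.05906304306248 [-0.6080464   0.68922133 -0.21993935]
[[ 0.91  -0.003  0.414]
 [-0.414 -0.001  0.91 ]
 [-0.003 -1.    -0.003]]
yaw -24.43 d tool [ 0.0026  0.0007 -0.0054]
```

Request:
{"name": "apply_moves", "arguments": {"deltas": [[[0.002,0,-0.005],[0,0.01,0]],[[0,0,0],[0,0,0]]]}}

```text
clock: 13.15
eef_pos: [0.5959, -0.0752, 0.0731]
ee_rot: [-1.546, 0.346, -0.336]
ft_force: [0.3, -0.4, 0.5]
gripper_width: 0.769
```

```bash
python3 go.py .5973 -.077 .074
```

```text
13.15 [ 0.59585641 -0.07516558  0.07314898] 65.68305484612186 [ 0.34283699 -0.41644857  0.50706114]
[[ 0.907 -0.006  0.421]
 [-0.421 -0.001  0.907]
 [-0.005 -1.    -0.003]]
yaw -24.91 d tool [ 0.0021 -0.0009 -0.0011]
```

Request:
{"name": "apply_moves", "arguments": {"deltas": [[[0,0,0],[0,0,0]],[[0,0,0],[0,0,0]],[[0,0,0],[0,0,0]],[[0,0,0],[0,0,0]],[[0,0,0],[0,0,0]],[[0,0,0],[0,0,0]]], "jaw": 0.02}}

```text
clock: 13.75
eef_pos: [0.5969, -0.0753, 0.0752]
ee_rot: [-1.546, 0.343, -0.339]
ft_force: [0.6, -0.4, -2.7]
gripper_width: 0.462
```

```bash
python3 go.py .5973 -.077 .074
```

```text
13.75 [ 0.59691303 -0.07534364  0.07518002] 39.4870497975739 [ 0.64125379 -0.43401392 -2.74284413]
[[ 0.907 -0.002  0.421]
 [-0.421 -0.001  0.907]
 [-0.002 -1.    -0.002]]
yaw -24.92 d tool [ 0.0011  0.0012 -0.0013]
```

Request:
{"name": "apply_moves", "arguments": {"deltas": [[[0,-0.01,0],[0,0,0]],[[0,-0.02,0],[0,0,0]],[[0,-0.03,0],[0,0,0]],[[0,-0.03,0],[0,0,0]],[[0,-0.03,0],[0,0,0]],[[0,-0.02,0],[0,0,0]],[[-0.02,0,0.02],[0,0,0]],[[-0.03,0,0.03],[0,0,0]]]}}

```text
clock: 14.55
eef_pos: [0.5696, -0.0106, 0.2186]
ee_rot: [-1.546, 0.357, -0.336]
ft_force: [0.7, 0.7, -6.7]
gripper_width: 0.458
```

```bash
python3 go.py .5205 .3514 .21
```

```text
14.55 [ 0.56960619 -0.01057541  0.21858616] 39.15270238181446 [ 0.72127791  0.65548589 -6.72315382]
[[ 0.904 -0.013  0.427]
 [-0.427 -0.001  0.904]
 [-0.012 -1.    -0.006]]
yaw -25.3 d tool [-0.199   0.0091  0.3063]
```

Request:
{"name": "apply_moves", "arguments": {"deltas": [[[-0.022,0,0.034],[0,0,-0.004]],[[-0.022,0,0.034],[0,0,-0.004]],[[-0.022,0,0.034],[0,0,0]],[[-0.022,0,0.034],[0,0,0]],[[-0.022,0,0.034],[0,0,0]],[[-0.022,0,0.034],[0,0,0]],[[-0.022,0,0.034],[0,0,0]],[[-0.018,0,0.028],[0,0,0]]]}}

```text
clock: 15.35
eef_pos: [0.5208, 0.314, 0.2188]
ee_rot: [-1.55, 0.356, -0.343]
ft_force: [0.8, 0.0, -5.4]
gripper_width: 0.459
```

```bash
python3 go.py .5205 .3514 .16
```

```text
15.35 [0.52075268 0.31399579 0.2187801 ] 39.17085252715992 [ 0.81646184  0.01798728 -5.40289917]
[[ 0.903 -0.01   0.43 ]
 [-0.43  -0.005  0.903]
 [-0.006 -1.    -0.009]]
yaw -25.48 d tool [-0.0159  0.0586  0.0342]
```

Request:
{"name": "apply_moves", "arguments": {"deltas": [[[-0.01,0,0.022],[0.003,0,-0.003]],[[-0.006,0.01,0.007],[0.003,0,-0.003]],[[0,0.02,0],[0,0,0]],[[0,0.02,0],[0,0,0]],[[0,0.01,0],[0,0,0]],[[0,0,0],[0,0,0]]]}}

```text
clock: 15.95
eef_pos: [0.5139, 0.3504, 0.1541]
ee_rot: [-1.551, 0.348, -0.34]
ft_force: [-0.3, 0.1, -5.3]
gripper_width: 0.463
```

```bash
python3 go.py .5205 .3514 .084
```

```text
15.95 [0.51392088 0.35043048 0.15411008] 39.4996935620564 [-0.31340479  0.0996132  -5.29732544]
[[ 0.906 -0.007  0.424]
 [-0.424 -0.006  0.906]
 [-0.004 -1.    -0.008]]
yaw -25.1 d tool [0.0058 0.0701 0.0043]
```

Request:
{"name": "apply_moves", "arguments": {"deltas": [[[0.002,0.015,0.001],[0.004,0,-0.003]],[[0.002,0.02,0],[0,0,0]],[[0,0.014,0],[0,0,0]],[[0,0.008,0],[0,0,0]],[[0,0.003,0],[0,0,0]],[[0,0,0],[0,0,0]]]}}

```text
clock: 16.55
eef_pos: [0.52, 0.3482, 0.0926]
ee_rot: [-1.545, 0.344, -0.347]
ft_force: [0.8, 1.2, -5.1]
gripper_width: 0.459
```

```bash
python3 go.py .5205 .3514 .084
```

```text
16.55 [0.52003579 0.34821456 0.09255481] 39.17179193886781 [ 0.84714882  1.20667449 -5.11512726]
[[ 0.904  0.002  0.426]
 [-0.426 -0.002  0.904]
 [ 0.002 -1.    -0.001]]
yaw -25.24 d tool [-0.001   0.0085  0.0031]
```

Request:
{"name": "apply_moves", "arguments": {"deltas": [[[0,0.005,0],[0,0,0]],[[0,0.003,0],[0,0,0]],[[0,0.0015,0],[0,0,0]]]}}

```text
clock: 16.85
eef_pos: [0.5214, 0.3491, 0.0848]
ee_rot: [-1.542, 0.341, -0.349]
ft_force: [-0.0, 0.2, -5.6]
gripper_width: 0.46
```

Request:
{"name": "apply_moves", "arguments": {"deltas": [[[0,0.0015,0],[0,0,0]],[[0,0.001,0],[0,0,0]]]}}

```text
clock: 17.05
eef_pos: [0.5218, 0.3495, 0.0833]
ee_rot: [-1.541, 0.341, -0.35]
ft_force: [-1.9, -0.4, 0.3]
gripper_width: 0.461
```

Touching. Releasing.

Request:
{"name": "apply_moves", "arguments": {"deltas": [[[0,0,0],[0,0,0]],[[0,0,0],[0,0,0]],[[0,0,0],[0,0,0]],[[0,0,0],[0,0,0]],[[0,0,0],[0,0,0]]], "jaw": 0.065}}

```text
clock: 17.55
eef_pos: [0.5257, 0.3516, 0.0891]
ee_rot: [-1.534, 0.334, -0.356]
ft_force: [-0.2, 0.7, 0.9]
gripper_width: 0.761
```

```bash
python3 go.py .5205 .3514 .084; python3 -c "
from h import *
cap('wrist','w5')"
```

```text
17.55 [0.52572326 0.35159455 0.0890841 ] 65.00740278588827 [-0.24189038  0.67343692  0.92161822]
[[ 0.905  0.016  0.426]
 [-0.426  0.006  0.905]
 [ 0.012 -1.     0.012]]
yaw -25.23 d tool [-0.0047  0.005  -0.0025]
```

View pics/w5.png

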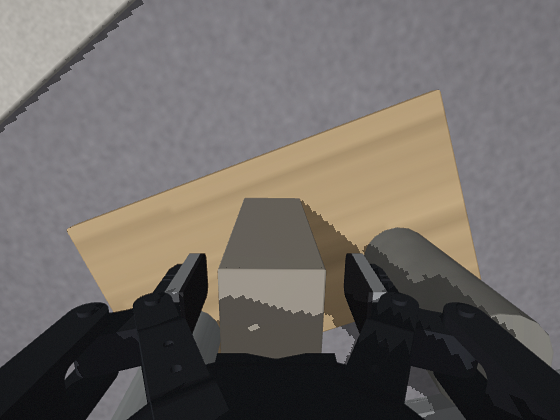

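The prism stands free at about (272, 300). I'm retreating and turning for the disc, then checking the scene.

Request:
{"name": "apply_moves", "arguments": {"deltas": [[[0,-0.02,0],[0,0,0]],[[0,-0.03,0],[0,0,0]],[[0,-0.04,0],[-0.003,0,0.004]],[[0,-0.02,-0.02],[-0.003,0,0.004]],[[0.02,0,-0.04],[0,0,0]],[[0.02,0,-0.04],[0,0,0]],[[0.02,0,-0.04],[0,0,0]],[[0.02,0,-0.04],[0,0,0]]], "jaw": 0.085}}

```text
clock: 18.4
eef_pos: [0.5198, 0.1527, 0.2037]
ee_rot: [-1.539, 0.332, -0.343]
ft_force: [0.7, -0.1, -0.4]
gripper_width: 0.997
```

```bash
python3 go.py .635 -.0088 .18; python3 - <<'E'
from h import *
for n in ['scene','side']:
    c=cap(n,n+'1'); np.savez(f'{n}1.npz',**c); 
E
sed -e "s/'{n}0.npz'/'{n}1.npz'/;s/,'wrist'\]/]/;s/'scene','side','wrist'/'scene','side'/" m.py >m1.py; sed -i "s/\['scene','side','wrist'\]/['scene','side']/" m1.py; python3 m1.py | awk '/scene|side/||$2>0.11||$2==.042||$2==.034'
```

```text
18.4 [0.51981919 0.15274203 0.20369982] 85.14737968990397 [ 0.73081704 -0.10828143 -0.3939155 ]
[[ 0.909  0.008  0.417]
 [-0.417  0.004  0.909]
 [ 0.006 -1.     0.007]]
yaw -24.66 d tool [ 0.1719  0.024  -0.0989]
scene
0.018 0.034 503 px 142 202 z 0.0262 rect [ 492.5 -282.6] [150. 315.] 52.1 circ [ 447.4 -340.5] 157.5
0.018 0.034 315 px 319 200 z 0.0301 rect [522.5 102.4] [46.9 49.6] 32.4 circ [517.6 103.7] 29.1
0.018 0.034 390 px 432 305 z 0.0249 rect [771.9 316.5] [55.2 88.5] 0.6 circ [787.1 316.7] 44.6
0.018 0.034 322 px 252 313 z 0.0202 rect [783.6 -39.5] [32.4 55.9] 0.4 circ [787.6 -39.4] 28.2
0.018 0.034 219 px 215 313 z 0.0197 rect [ 784.1 -111. ] [84.5 14.5] 87.1 circ [ 785.3 -111.1] 42.2
0.034 0.042 167 px 125 216 z 0.038 rect [ 573.9 -339.7] [ 41.  189.5] 10.5 circ [ 554.5 -343.3] 94.7
0.034 0.042 484 px 268 242 z 0.0381 rect [636.1  -9.2] [54.1 55.2] 54.9 circ [635.5  -9.9] 28.3
0.117 0.125 437 px 413 206 z 0.1221 rect [596.2 283.3] [48.6 50.2] 46.0 circ [595.9 283. ] 25.8
side
0.018 0.034 127 px 305 147 z 0.0232 rect [771.3 315.1] [55.6 93.1] 0.7 circ [788.1 315.4] 47.7
0.018 0.034 251 px 249 197 z 0.0289 rect [522.2 100.1] [46.3 47.3] 46.9 circ [522.8 101.1] 25.5
0.018 0.034 146 px 385 205 z 0.0194 rect [783.4 -48.8] [53.3 32.8] 88.8 circ [780.2 -47.8] 28.0
0.018 0.034 171 px 318 215 z 0.0261 rect [626.8 -27.2] [21.5 52.6] 60.5 circ [631.5 -19. ] 26.3
0.018 0.034 183 px 265 249 z 0.0262 rect [485.7 -84.9] [24.9 52.7] 74.9 circ [488.6 -74.3] 26.4
0.018 0.034 405 px 412 406 z 0.0271 rect [ 523.6 -440.3] [ 3.3 95.7] 89.1 circ [ 523.7 -438.8] 47.9
0.034 0.042 320 px 318 206 z 0.0373 rect [636.   -9.5] [56.6 54.1] 74.1 circ [635.3 -10. ] 29.0
0.034 0.042 264 px 406 403 z 0.0384 rect [ 516.6 -439.9] [  2.5 106.7] 88.6 circ [ 516.6 -438.8] 53.4
0.117 0.125 132 px 250 126 z 0.121 rect [595.4 280.3] [47.8 47.9] 52.0 circ [594.  281.5] 26.7
```

View pics/scene1.png

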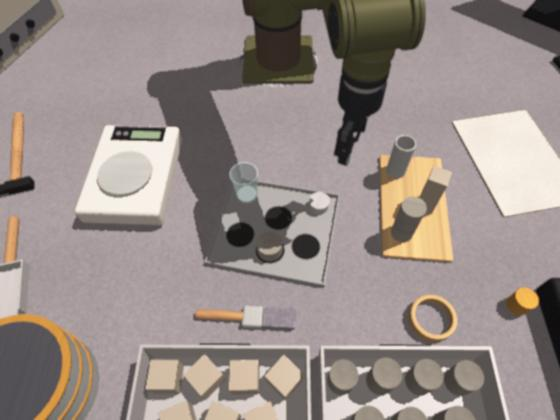

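The three tall specimens stand on the board at about (402, 150), (435, 190) and (408, 220). The disc is unmoved at (268, 242).

Request:
{"name": "apply_moves", "arguments": {"deltas": [[[0.038,0,-0.022],[0,0,0]],[[0.038,0,-0.022],[0,0,0]],[[0.038,0,-0.022],[0,0,0]],[[0.038,0,-0.022],[0,0.1,0]],[[0.002,0,-0.002],[0,0.15,0]],[[0,0.01,0],[0,0.15,0]],[[0,0.01,0],[0,0.14,0]],[[0,0,0],[0,0,0]]]}}

```text
clock: 19.3
eef_pos: [0.627, 0.0001, 0.1839]
ee_rot: [-1.42, 0.761, -0.773]
ft_force: [0.5, 1.0, -0.1]
gripper_width: 0.993
```

```bash
python3 go.py .6355 -.0093 .06
```

```text
19.3 [6.27035635e-01 1.19767004e-04 1.83863273e-01] 84.7929516184396 [ 0.46642819  1.04964373 -0.13716424]
[[ 0.552  0.011  0.834]
 [-0.834  0.006  0.552]
 [ 0.001 -1.     0.013]]
yaw -56.47 d tool [0.0124 0.1239 0.0003]
```

Request:
{"name": "apply_moves", "arguments": {"deltas": [[[0.008,0.015,0],[-0.006,0,0]],[[0.004,0.03,0],[-0.006,0,0]],[[0,0.03,0],[0,0,0]],[[0,0.03,0],[0,0,0]],[[0,0.015,0],[0,0,0]],[[0,0,0],[0,0,0]]]}}

```text
clock: 19.9
eef_pos: [0.6375, -0.009, 0.0598]
ee_rot: [-1.435, 0.75, -0.759]
ft_force: [-0.2, 0.1, -0.1]
gripper_width: 0.993
```

```bash
cat >>go.py <<'E'
d=-M[2]; print('level rx,rz',round(d[2],4),round(-d[0],4))
E
python3 go.py .6355 -.0093 .010; python3 -c "
from h import *
cap('wrist','w6')"
```

```text
19.9 [ 0.63749932 -0.00903181  0.05977855] 84.81051113509227 [-0.23398847  0.05164288 -0.07290221]
[[ 0.567  0.005  0.824]
 [-0.824 -0.002  0.567]
 [ 0.005 -1.     0.003]]
yaw -55.46 d tool [-0.0011  0.0498 -0.002 ]
level rx,rz -0.0033 0.0045
```

View pics/w6.png

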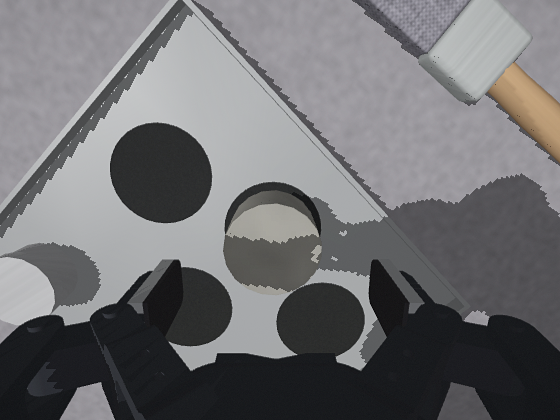

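Request:
{"name": "apply_moves", "arguments": {"deltas": [[[-0.001,0.015,-0.002],[-0.003,0,0.004]],[[0,0.015,0],[0,0,0]],[[0,0.01,0],[0,0,0]],[[0,0.005,0],[0,0,0]],[[0,0,0],[0,0,0]]], "jaw": 0.076}}

```text
clock: 20.45
eef_pos: [0.6394, -0.0097, 0.017]
ee_rot: [-1.433, 0.746, -0.76]
ft_force: [0.8, 0.8, 0.7]
gripper_width: 0.894
```

```bash
python3 go.py .6355 -.0093 .010
```

```text
20.45 [ 0.63944785 -0.00969721  0.01700039] 76.3089273700827 [0.82811213 0.8056057  0.72967926]
[[ 0.568  0.01   0.823]
 [-0.823 -0.001  0.568]
 [ 0.006 -1.     0.007]]
yaw -55.37 d tool [-0.0026  0.007  -0.0031]
level rx,rz -0.0072 0.0064
```

Request:
{"name": "apply_moves", "arguments": {"deltas": [[[-0.0025,0.004,-0.003],[-0.008,0,0.006]],[[0,0.003,0],[0,0,0]],[[0,0,0],[0,0,0]]]}}

```text
clock: 20.75
eef_pos: [0.636, -0.0094, 0.0104]
ee_rot: [-1.437, 0.753, -0.754]
ft_force: [0.2, 0.1, -0.2]
gripper_width: 0.895
```

```bash
python3 go.py .6355 -.0093 .010
```

```text
20.75 [ 0.63604112 -0.00940236  0.01038157] 76.4319113397303 [ 0.1591679   0.07872223 -0.24726656]
[[ 0.568  0.     0.823]
 [-0.823 -0.001  0.568]
 [ 0.001 -1.    -0.   ]]
yaw -55.36 d tool [-0.0004  0.0004 -0.0004]
level rx,rz 0.0002 0.001
```

Request:
{"name": "apply_moves", "arguments": {"deltas": [[[0,0,0],[0,0,0]],[[0,0,0],[0,0,0]],[[0,0,0],[0,0,0]],[[0,0,0],[0,0,0]],[[0,0,0],[0,0,0]]], "jaw": 0.04}}

```text
clock: 21.25
eef_pos: [0.6364, -0.0094, 0.0112]
ee_rot: [-1.436, 0.752, -0.755]
ft_force: [-0.0, 0.0, 0.1]
gripper_width: 0.622
```

```bash
python3 go.py .6355 -.0093 .010
```

```text
21.25 [ 0.6364499  -0.00939343  0.01124098] 53.156661135248726 [-0.01197694  0.01925278  0.11873144]
[[ 0.568  0.002  0.823]
 [-0.823 -0.001  0.568]
 [ 0.002 -1.     0.001]]
yaw -55.36 d tool [-0.0006  0.0012 -0.0007]
level rx,rz -0.0007 0.0016
```

Request:
{"name": "apply_moves", "arguments": {"deltas": [[[0,-0.01,0],[0,0,0.001]],[[0,-0.02,0],[0,0,0]],[[0,-0.03,0],[0,0,0]],[[0,-0.03,0],[0,0,0]],[[0,-0.03,0],[0,0,0]],[[0,-0.02,0],[0,0,0]],[[0,0,0],[0,0,0]]]}}

```text
clock: 21.95
eef_pos: [0.6339, -0.0092, 0.1561]
ee_rot: [-1.438, 0.758, -0.749]
ft_force: [0.1, 0.3, -1.5]
gripper_width: 0.624
```

```bash
python3 go.py .4715 -.3433 .15;  python3 -c "
from h import *
cap('wrist','w7')"
```

```text
21.95 [ 0.63389724 -0.00921115  0.15612021] 53.27559020336866 [ 0.11677761  0.27404502 -1.48163723]
[[ 0.568 -0.005  0.823]
 [-0.823  0.001  0.569]
 [-0.004 -1.    -0.004]]
yaw -55.35 d tool [ 0.1825  0.0068 -0.3235]
level rx,rz 0.0041 -0.0036
```

View pics/w7.png

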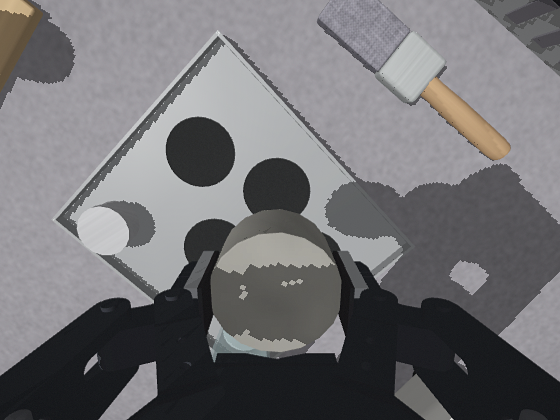

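The disc is held level at about (278, 280).

Request:
{"name": "apply_moves", "arguments": {"deltas": [[[0.01,0,-0.018],[0.002,0,-0.002]],[[0.02,0,-0.036],[0.002,0,-0.002]],[[0.02,0,-0.036],[0,0,0]],[[0.02,0,-0.036],[0,0,0]],[[0.02,0,-0.036],[0,0,0]],[[0.02,0,-0.036],[0,0,0]],[[0.02,0,-0.036],[0,0,0]],[[0.02,0,-0.036],[0,0,0]]]}}

```text
clock: 22.8
eef_pos: [0.486, -0.2876, 0.1391]
ee_rot: [-1.44, 0.765, -0.726]
ft_force: [0.7, -1.2, -2.8]
gripper_width: 0.625
```

```bash
python3 go.py .4715 -.3433 .12
```

```text
22.8 [ 0.48603562 -0.28762051  0.13906043] 53.39525358186985 [ 0.73578712 -1.23574989 -2.82760419]
[[ 0.577 -0.022  0.817]
 [-0.817  0.01   0.577]
 [-0.02  -1.    -0.012]]
yaw -54.77 d tool [ 0.0375  0.0188 -0.0438]
level rx,rz 0.0121 -0.0204
```

Request:
{"name": "apply_moves", "arguments": {"deltas": [[[0.018,0,-0.023],[0.006,0,-0.01]],[[0.012,0,-0.013],[0.006,0,-0.01]],[[0.003,0,-0.003],[0,0,0]],[[0,0,0],[0,0,0]]]}}

```text
clock: 23.2
eef_pos: [0.4658, -0.3401, 0.1306]
ee_rot: [-1.434, 0.761, -0.741]
ft_force: [0.4, -0.0, -1.6]
gripper_width: 0.625
```

```bash
python3 go.py .4715 -.3433 .08; python3 -c "
from h import *
c=cap('wrist','w8');c=cap('side','side8'); w=cloud(c); np.save('w8.npy',w)"
```

```text
23.2 [ 0.46577615 -0.34014754  0.13056196] 53.38106212136109 [ 3.52592555e-01 -4.13962880e-04 -1.55269208e+00]
[[ 0.57  -0.01   0.821]
 [-0.821  0.008  0.571]
 [-0.012 -1.    -0.004]]
yaw -55.21 d tool [0.0065 0.0505 0.0031]
level rx,rz 0.0038 -0.0124
```

View pics/side8.png

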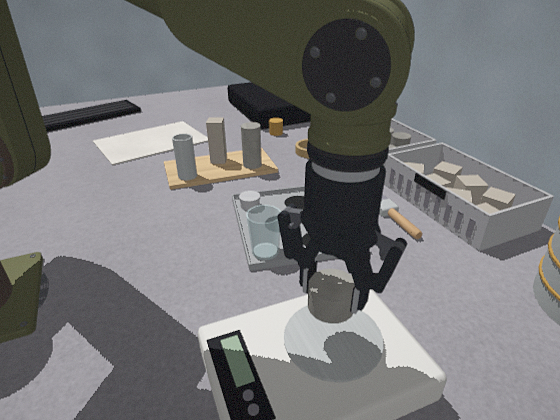

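The disc hangs over the pan, at about (333, 297) in the side view. Lowering.

Request:
{"name": "apply_moves", "arguments": {"deltas": [[[0.004,0.01,0.002],[0.004,0,-0.012]],[[0.002,0.012,0.001],[0,0,0]],[[0,0.012,0],[0,0,0]],[[0,0.007,0],[0,0,0]],[[0,0,0],[0,0,0]]]}}

```text
clock: 23.8
eef_pos: [0.4737, -0.3386, 0.0847]
ee_rot: [-1.437, 0.747, -0.745]
ft_force: [-0.5, 0.4, -2.9]
gripper_width: 0.625
```

```bash
python3 go.py .4715 -.3433 .078
```

```text
23.8 [ 0.47371658 -0.3385633   0.08465993] 53.40125947829748 [-0.52615574  0.39788924 -2.85368061]
[[ 0.576 -0.001  0.817]
 [-0.817  0.002  0.576]
 [-0.002 -1.     0.001]]
yaw -54.82 d tool [ 0.0026  0.0067 -0.0045]
level rx,rz -0.0007 -0.002
```

Request:
{"name": "apply_moves", "arguments": {"deltas": [[[0.0025,0.003,-0.0045],[0,0,-0.001]],[[0,0.002,0],[0,0,0]],[[0,0.001,0],[0,0,0]]]}}

```text
clock: 24.1
eef_pos: [0.4715, -0.3437, 0.0783]
ee_rot: [-1.438, 0.746, -0.746]
ft_force: [-0.3, 0.0, -2.0]
gripper_width: 0.629
```

```bash
python3 go.py .4715 -.3433 .078
```

```text
24.1 [ 0.47149382 -0.34365354  0.07825247] 53.73499959590531 [-0.26210084  0.02874367 -1.96066457]
[[ 0.576  0.     0.817]
 [-0.817  0.001  0.576]
 [-0.001 -1.     0.001]]
yaw -54.8 d tool [-0.0003  0.0003  0.0002]
level rx,rz -0.0006 -0.0007
```

Request:
{"name": "apply_moves", "arguments": {"deltas": [[[0,0.001,0],[0,0,0]],[[0,0.0008,0],[0,0,0]]]}}

```text
clock: 24.3
eef_pos: [0.4717, -0.3441, 0.0772]
ee_rot: [-1.438, 0.746, -0.747]
ft_force: [-1.1, 1.9, 1.2]
gripper_width: 0.624
```

Touching. Releasing.

Request:
{"name": "apply_moves", "arguments": {"deltas": [[[0,0,0],[0,0,0]],[[0,0,0],[0,0,0]],[[0,0,0],[0,0,0]],[[0,0,0],[0,0,0]],[[0,0,0],[0,0,0]],[[0,0,0],[0,0,0]]], "jaw": 0.078}}

```text
clock: 24.9
eef_pos: [0.4735, -0.3458, 0.0803]
ee_rot: [-1.44, 0.741, -0.752]
ft_force: [0.3, -0.5, 0.2]
gripper_width: 0.912
```

```bash
python3 go.py .4715 -.3433 .078; python3 -c "
from h import *
c=cap('wrist','w9')"
```

```text
24.9 [ 0.47354543 -0.34575788  0.08034645] 77.88474173009008 [ 0.33752226 -0.53890565  0.18195213]
[[ 0.576  0.005  0.817]
 [-0.817 -0.004  0.576]
 [ 0.006 -1.     0.002]]
yaw -54.83 d tool [-0.0032  0.0023 -0.0003]
level rx,rz -0.0023 0.0062
```

View pics/w9.png

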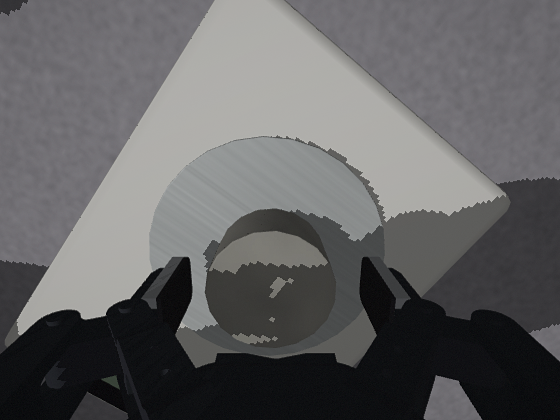

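The disc lies free on the pan at about (270, 290). I'm moving up, back to the board side.

Request:
{"name": "apply_moves", "arguments": {"deltas": [[[0,-0.015,0],[0,0,0]],[[0,-0.03,0],[0,0,0.006]],[[0,-0.04,0],[0,0,0]],[[0,-0.03,0],[0,0,0]],[[-0.02,0,0.04],[0,0,0]],[[-0.025,0,0.04],[0,0,0]],[[-0.025,0,0.04],[0,0,0]],[[-0.025,0,0.04],[0,0,0]]], "jaw": 0.085}}

```text
clock: 25.75
eef_pos: [0.5515, -0.177, 0.2103]
ee_rot: [-1.434, 0.747, -0.763]
ft_force: [0.5, -0.1, 0.5]
gripper_width: 0.994
```

```bash
python3 go.py .5205 .3514 .2; python3 - <<'E'
from h import *
for n in ['scene','side']:
    c=cap(n,n+'1'); np.savez(f'{n}1.npz',**c); 
E
python3 m1.py | awk '/scene|side/||$2>0.07'
```

```text
25.75 [ 0.55150102 -0.17699287  0.21032554] 84.89604810925692 [ 0.51996536 -0.08569678  0.47183436]
[[ 0.566  0.01   0.824]
 [-0.824 -0.003  0.567]
 [ 0.008 -1.     0.006]]
yaw -55.49 d tool [-0.4531  0.0083  0.2738]
level rx,rz -0.0063 0.0083
scene
0.066 0.075 1039 px 123 179 z 0.0702 rect [ 485.4 -342.8] [124.4  97.9] 88.9 circ [ 472.1 -343.4] 63.5
0.08 0.1 153 px 123 172 z 0.0898 rect [ 484.6 -335.9] [25.3 55.1] 36.6 circ [ 474.5 -343.5] 27.5
0.08 0.1 218 px 243 173 z 0.0868 rect [490.  -68.3] [63.2 62.3] 19.8 circ [489.2 -67.8] 32.6
0.08 0.1 132 px 406 221 z 0.09 rect [609.5 275.8] [48.5 20.5] 61.1 circ [600.6 280.7] 24.2
0.1 0.112 418 px 118 162 z 0.1042 rect [ 472.8 -344.4] [56.5 54.1] 9.9 circ [ 472.2 -345.2] 29.1
0.117 0.125 432 px 413 206 z 0.1222 rect [596.1 283.4] [47.7 50.7] 60.1 circ [595.7 282.8] 25.7
side
0.066 0.075 125 px 264 229 z 0.0704 rect [482.2 -88. ] [21.3 57.1] 67.7 circ [485.9 -79. ] 28.6
0.066 0.075 4288 px 332 348 z 0.0698 rect [ 470.9 -344.7] [121.7 123.1] 52.9 circ [ 471.1 -343.8] 62.3
0.08 0.1 129 px 216 135 z 0.0901 rect [525.2 332.5] [53.  28.8] 13.5 circ [522.4 344.2] 26.6
0.08 0.1 141 px 251 139 z 0.0903 rect [591.2 268.1] [25.  48.1] 71.9 circ [594.1 277.1] 24.2
0.08 0.1 158 px 183 149 z 0.0901 rect [422.8 276.6] [23.7 47.3] 80.7 circ [424.5 287.1] 23.7
0.08 0.1 349 px 263 215 z 0.0856 rect [489.5 -69.2] [64.4 61.4] 81.9 circ [490.4 -69.6] 32.9
0.08 0.1 506 px 334 340 z 0.0902 rect [ 462.9 -361.4] [22.4 54. ] 59.2 circ [ 468.4 -352.2] 27.0
0.1 0.112 1363 px 335 320 z 0.1037 rect [ 472.  -346.5] [55.3 54.9] 30.4 circ [ 471.7 -346. ] 28.5
0.117 0.125 132 px 250 126 z 0.121 rect [595.5 279. ] [44.6 47.6] 60.5 circ [595.5 280.1] 24.8
```

View pics/scene1.png

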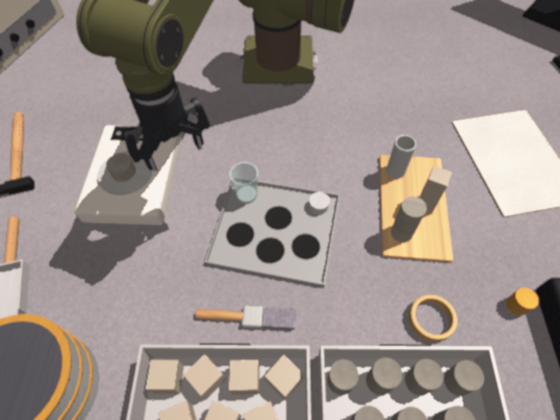

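The disc is on the pan, 2 mm off centre at (120, 165), and all four pads are empty. Next I'll measure the board specimens precisely.

```bash
python3 - <<'E'
from h import *
from scipy import ndimage as nd
for n in ['scene','side']:
    w=np.load(n+'_w.npy'); x,y,z=np.moveaxis(w,-1,0)
    for nm,a,b in [('tube/c',.112,.1245),('prism',.1245,.131)]:
        m=(z>a)&(z<b)&(y>.22)&(y<.42)&(x<.7)&(x>.35); l,k=nd.label(m,np.ones((3,3)))
        for i in range(1,k+1):
            s=l==i
            if s.sum()<40: continue
            p=(w[s][:,:2]*1000).astype(np.float32); print(n,nm,s.sum(),cv2.minAreaRect(p),cv2.minEnclosingCircle(p),np.median(w[s][:,2]))
E
```

```text
scene tube/c 124 ((425.55377197265625, 291.06787109375), (47.49077606201172, 46.223453521728516), 4.3606977462768555) ((424.62969970703125, 291.05450439453125), 24.80254554748535) 0.11607831474607733
scene tube/c 80 ((539.7820434570312, 339.0791015625), (40.4690055847168, 8.786327362060547), 55.860897064208984) ((537.1029052734375, 340.8957214355469), 20.26761245727539) 0.11797383429420355
scene tube/c 461 ((596.0621948242188, 283.367919921875), (47.710140228271484, 50.73955535888672), 60.057491302490234) ((595.7445068359375, 282.8767395019531), 25.690044403076172) 0.12203376920283329
scene prism 311 ((523.048583984375, 347.7735900878906), (39.83634567260742, 42.33941650390625), 63.928165435791016) ((523.6694946289062, 347.8442687988281), 27.209840774536133) 0.12732856057608735
side tube/c 82 ((522.5255737304688, 331.3091125488281), (48.028656005859375, 25.789600372314453), 5.9062089920043945) ((521.5596923828125, 341.4017028808594), 24.09478187561035) 0.1185586778031771
side tube/c 169 ((595.4431762695312, 277.9019775390625), (45.69887924194336, 47.72507858276367), 66.6943359375) ((595.1965942382812, 279.7483825683594), 25.106298446655273) 0.12051578326765586
side tube/c 84 ((424.5896911621094, 289.2303161621094), (45.934654235839844, 47.88994598388672), 54.34600830078125) ((425.3050537109375, 290.29718017578125), 25.741649627685547) 0.11505695719151122
side prism 86 ((522.4119262695312, 344.86712646484375), (40.53998947143555, 39.799903869628906), 63.61788558959961) ((523.1657104492188, 343.96905517578125), 26.30293846130371) 0.12594993020702455
```

Request:
{"name": "apply_moves", "arguments": {"deltas": [[[-0.041,0,0.025],[-0.003,-0.05,0.004]],[[-0.04,0,0.027],[-0.003,-0.1,0.004]],[[-0.036,0,0.032],[0,-0.1,0]],[[-0.034,0,0.034],[0,-0.1,0]],[[-0.03,0,0.037],[0,-0.1,0]],[[-0.027,0,0.038],[0,-0.08,0]],[[-0.025,0,0.038],[0,0,0]],[[-0.025,0,0.038],[0,0,0]]]}}

```text
clock: 26.65
eef_pos: [0.5175, 0.2042, 0.2186]
ee_rot: [-1.546, 0.319, -0.338]
ft_force: [0.8, 0.4, -1.0]
gripper_width: 1.001
```

```bash
python3 go.py .5205 .3504 .2
```

```text
26.65 [0.51750429 0.20424953 0.21864201] 85.48128051721908 [ 0.76342535  0.39204607 -0.98818296]
[[ 0.913  0.012  0.407]
 [-0.407 -0.003  0.914]
 [ 0.012 -1.     0.002]]
yaw -24.0 d tool [-0.0569  0.0182  0.1347]
level rx,rz -0.002 0.0121
```

Request:
{"name": "apply_moves", "arguments": {"deltas": [[[-0.015,0,0.036],[0,0.02,0.006]],[[-0.015,0,0.036],[0,0.015,0.006]],[[-0.012,0,0.032],[0,0,0]],[[-0.006,0.015,0.017],[0,0,0]],[[0,0.015,0.003],[0,0,0]],[[0,0,0],[0,0,0]]]}}

```text
clock: 27.25
eef_pos: [0.5273, 0.3445, 0.1942]
ee_rot: [-1.536, 0.347, -0.357]
ft_force: [-0.0, 0.2, -0.3]
gripper_width: 0.996
```

```bash
python3 go.py .523 .347 .083
```

```text
27.25 [0.52727997 0.34445705 0.19418882] 85.08720526926668 [-0.0466821   0.19105223 -0.33521097]
[[ 0.901  0.008  0.435]
 [-0.435  0.004  0.901]
 [ 0.005 -1.     0.007]]
yaw -25.76 d tool [-0.0055  0.1112 -0.0003]
level rx,rz -0.007 0.005
```

Request:
{"name": "apply_moves", "arguments": {"deltas": [[[-0.003,0.02,0],[-0.006,0.005,0.005]],[[-0.003,0.03,0],[0,0,0]],[[0,0.03,0],[0,0,0]],[[0,0.018,0],[0,0,0]],[[0,0.006,0],[0,0,0]],[[0,0,0],[0,0,0]]], "jaw": 0.07}}

```text
clock: 27.85
eef_pos: [0.5224, 0.3395, 0.0845]
ee_rot: [-1.542, 0.365, -0.363]
ft_force: [0.2, 0.0, 0.6]
gripper_width: 0.82
```

```bash
python3 go.py .523 .347 .083
```

```text
27.85 [0.52240141 0.33952613 0.08451591] 70.06817567476223 [0.21594356 0.0425868  0.61591041]
[[ 0.894 -0.001  0.447]
 [-0.447 -0.002  0.894]
 [-0.    -1.    -0.002]]
yaw -26.58 d tool [-0.0028  0.0015  0.007 ]
level rx,rz 0.002 -0.0004
```

Request:
{"name": "apply_moves", "arguments": {"deltas": [[[-0.002,0.001,0.007],[0,-0.005,0]],[[0,0,0],[0,0,0]]]}}

```text
clock: 28.05
eef_pos: [0.5247, 0.3465, 0.0848]
ee_rot: [-1.541, 0.361, -0.361]
ft_force: [0.2, 0.3, 0.4]
gripper_width: 0.82
```

Request:
{"name": "apply_moves", "arguments": {"deltas": [[[0,0,0],[0,0,0]],[[0,0,0],[0,0,0]],[[0,0,0],[0,0,0]],[[0,0,0],[0,0,0]],[[0,0,0],[0,0,0]],[[0,0,0],[0,0,0]]], "jaw": 0.02}}

```text
clock: 28.65
eef_pos: [0.5258, 0.3477, 0.0875]
ee_rot: [-1.539, 0.358, -0.363]
ft_force: [-0.0, 0.0, -1.0]
gripper_width: 0.462
```

```bash
python3 go.py .523 .347 .083;  python3 -c "
from h import *
c=cap('wrist','w10')"
```

```text
28.65 [0.52576741 0.34768976 0.08745734] 39.457295539103505 [-4.83513684e-05  8.78504444e-03 -9.69871093e-01]
[[ 0.896  0.004  0.443]
 [-0.443  0.001  0.896]
 [ 0.003 -1.     0.003]]
yaw -26.33 d tool [-0.0022  0.0044 -0.0019]
level rx,rz -0.0028 0.0028
```

View pics/w10.png

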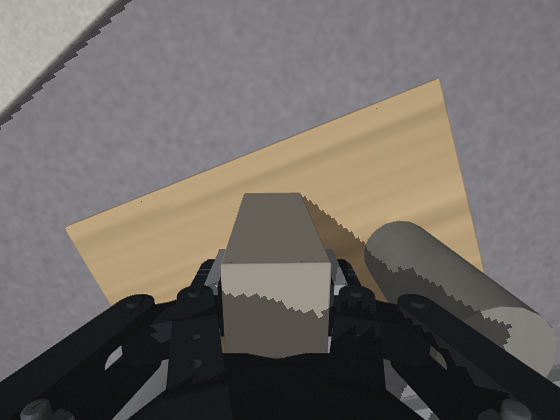

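The prism is gripped at about (276, 300). I'll lift it and carry it back to the right pad.

Request:
{"name": "apply_moves", "arguments": {"deltas": [[[0,-0.01,0],[-0.002,0,0.002]],[[0,-0.02,0],[0,0,0]],[[0,-0.03,0],[0,0,0]],[[0,-0.03,0],[0,0,0]],[[0,-0.03,0],[0,0,0]],[[0,-0.012,0],[0,0,0]],[[0.012,0,-0.018],[0,0,0]],[[0.022,0,-0.034],[0,0,0]]]}}

```text
clock: 29.5
eef_pos: [0.5279, 0.2856, 0.2173]
ee_rot: [-1.551, 0.367, -0.346]
ft_force: [1.6, -0.1, -5.8]
gripper_width: 0.46
```

```bash
python3 go.py .5972 -.0752 .21
```

```text
29.5 [0.52792372 0.28564698 0.21734814] 39.284808289373224 [ 1.59682231 -0.05799151 -5.82599184]
[[ 0.899 -0.015  0.438]
 [-0.438 -0.006  0.899]
 [-0.01  -1.    -0.012]]
yaw -26.0 d tool [ 0.2205  0.0087 -0.2939]
level rx,rz 0.0123 -0.0105
```

Request:
{"name": "apply_moves", "arguments": {"deltas": [[[0.027,0,-0.036],[0.006,0,-0.005]],[[0.027,0,-0.036],[0.006,0,-0.005]],[[0.027,0,-0.036],[0,0,0]],[[0.027,0,-0.036],[0,0,0]],[[0.027,0,-0.036],[0,0,0]],[[0.027,0,-0.036],[0,0,0]],[[0.027,0,-0.036],[0,0,0]],[[0.02,0,-0.026],[0,0,0]]]}}

```text
clock: 30.3
eef_pos: [0.589, -0.0687, 0.2075]
ee_rot: [-1.546, 0.365, -0.341]
ft_force: [0.5, -0.1, -5.5]
gripper_width: 0.466
```

```bash
python3 go.py .5972 -.0752 .16
```

```text
30.3 [ 0.58904315 -0.06874399  0.20745605] 39.80448435858793 [ 0.46675195 -0.10654058 -5.51260312]
[[ 0.9   -0.015  0.435]
 [-0.435 -0.001  0.901]
 [-0.013 -1.    -0.007]]
yaw -25.78 d tool [ 0.0108  0.0473 -0.0019]
level rx,rz 0.0073 -0.0135
```

Request:
{"name": "apply_moves", "arguments": {"deltas": [[[0.007,0.005,-0.001],[0.007,0,-0.012]],[[0.003,0.02,0],[0,0,0]],[[0,0.02,0],[0,0,0]],[[0,0.02,0],[0,0,0]],[[0,0.01,0],[0,0,0]],[[0,0,0],[0,0,0]]]}}

```text
clock: 30.9
eef_pos: [0.5942, -0.0781, 0.1232]
ee_rot: [-1.541, 0.368, -0.35]
ft_force: [-0.6, -0.2, -5.9]
gripper_width: 0.46
```

```bash
python3 go.py .5972 -.0752 .0805
```

```text
30.9 [ 0.59415907 -0.0781205   0.1232335 ] 39.312417416603765 [-0.57896792 -0.21939663 -5.9004955 ]
[[ 0.897 -0.01   0.442]
 [-0.442  0.003  0.897]
 [-0.011 -1.    -0.002]]
yaw -26.24 d tool [0.0019 0.0427 0.0041]
level rx,rz 0.0022 -0.0106
```

Request:
{"name": "apply_moves", "arguments": {"deltas": [[[0.002,0.01,0.003],[0.002,0,-0.01]],[[0.001,0.014,0],[0,0,0]],[[0,0.01,0],[0,0,0]],[[0,0.004,0],[0,0,0]],[[0,0,0],[0,0,0]]]}}

```text
clock: 31.4
eef_pos: [0.5995, -0.0757, 0.0837]
ee_rot: [-1.541, 0.356, -0.36]
ft_force: [-0.1, -0.5, -5.9]
gripper_width: 0.463
```

```bash
python3 go.py .5972 -.0752 .0805
```

```text
31.4 [ 0.59950388 -0.07573631  0.08373295] 39.5028362306181 [-0.13545862 -0.50724362 -5.89676743]
[[ 0.898  0.003  0.441]
 [-0.441 -0.     0.898]
 [ 0.002 -1.     0.001]]
yaw -26.15 d tool [-0.0023  0.0032 -0.0005]
level rx,rz -0.0008 0.0025
```

Request:
{"name": "apply_moves", "arguments": {"deltas": [[[-0.002,0.0015,0],[0,0,0.002]],[[0,0.0015,0],[0,0,0]],[[0,0.001,0],[0,0,0]]]}}

```text
clock: 31.7
eef_pos: [0.5986, -0.0751, 0.0808]
ee_rot: [-1.54, 0.356, -0.36]
ft_force: [0.3, -0.6, -5.6]
gripper_width: 0.466
```

Request:
{"name": "apply_moves", "arguments": {"deltas": [[[-0.001,0.001,0],[0,0,0]],[[0,0.001,0],[0,0,0]]]}}

```text
clock: 31.9
eef_pos: [0.598, -0.0747, 0.0796]
ee_rot: [-1.54, 0.355, -0.361]
ft_force: [-2.5, 1.0, -0.2]
gripper_width: 0.461
```

Request:
{"name": "apply_moves", "arguments": {"deltas": [[[0,0,0],[0,0,0]],[[0,0,0],[0,0,0]],[[0,0,0],[0,0,0]],[[0,0,0],[0,0,0]],[[0,0,0],[0,0,0]]], "jaw": 0.066}}

```text
clock: 32.4
eef_pos: [0.6024, -0.0757, 0.0854]
ee_rot: [-1.54, 0.346, -0.37]
ft_force: [0.2, 0.7, -0.4]
gripper_width: 0.772
```

Request:
{"name": "apply_moves", "arguments": {"deltas": [[[-0.002,-0.02,0],[0,0,0]],[[0,-0.03,0],[0,0,0]],[[0,-0.04,0],[0,0,0]],[[0,-0.01,0],[0,0,0]],[[0,0,0],[0,0,0]]]}}

```text
clock: 32.9
eef_pos: [0.5985, -0.0744, 0.1876]
ee_rot: [-1.54, 0.348, -0.368]
ft_force: [0.8, -0.7, -0.2]
gripper_width: 0.77
```

```bash
python3 go.py .425 .2908 .19; python3 - <<'E'
from h import *
from scipy import ndimage as nd
c=cap('wrist','w11')
for n,c in [('w',c),('scene',cap('scene','scene2'))]:
    w=cloud(c)
    x,y,z=np.moveaxis(w,-1,0); m=(z>.115)&(z<.123)&(y<0)&(x>.55)&(x<.65); l,k=nd.label(m)
    for i in range(1,k+1):
        s=l==i
        if s.sum()>60: p=(w[s][:,:2]*1000).astype(np.float32); print(n,s.sum(),cv2.minAreaRect(p))
E
```

```text
32.9 [ 0.59845467 -0.07443304  0.18763651] 65.77947732044233 [ 0.78134466 -0.71112543 -0.24344406]
[[ 0.897  0.012  0.441]
 [-0.441 -0.002  0.897]
 [ 0.012 -1.     0.004]]
yaw -26.17 d tool [-0.3167 -0.0052  0.2513]
level rx,rz -0.0036 0.012
w 3077 ((596.9374389648438, -74.93118286132812), (39.980926513671875, 40.040992736816406), 63.8005256652832)
scene 354 ((597.4486694335938, -76.25369262695312), (40.78923034667969, 40.9936408996582), 63.989990234375)
```

View pics/w11.png

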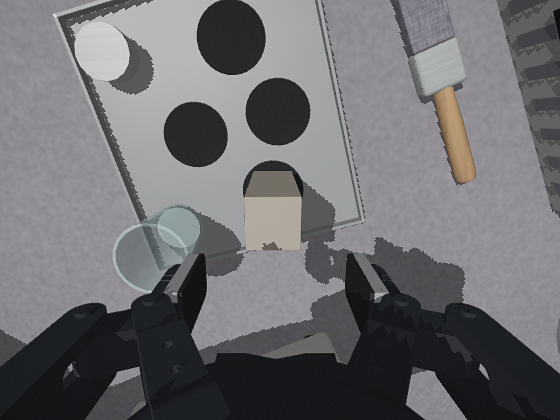

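The prism stands on its pad at about (272, 222). It measures within 1 mm of its starting place. Now the tube.

Request:
{"name": "apply_moves", "arguments": {"deltas": [[[-0.02,-0.005,0.016],[-0.002,0,0.006]],[[-0.036,0,0.029],[-0.002,0,0.006]],[[-0.036,0,0.029],[0,0,0]],[[-0.036,0,0.029],[0,0,0]],[[-0.036,0,0.029],[0,0,0]],[[-0.036,0,0.029],[0,0,0]],[[-0.036,0,0.029],[0,0,0]],[[-0.036,0,0.029],[0,0,0]]], "jaw": 0.085}}

```text
clock: 33.8
eef_pos: [0.4402, 0.2473, 0.1746]
ee_rot: [-1.548, 0.389, -0.347]
ft_force: [0.0, -0.1, 0.5]
gripper_width: 0.996
```

Request:
{"name": "apply_moves", "arguments": {"deltas": [[[-0.015,0,0.01],[0,-0.1,0]],[[0,0,0],[0,-0.15,0]],[[0,0,0],[0,-0.14,0]],[[0,0,0],[0,-0.065,0]],[[0,0,0],[0,0,0]]]}}

```text
clock: 34.3
eef_pos: [0.4216, 0.267, 0.163]
ee_rot: [-1.58, 0.028, 0.043]
ft_force: [-0.0, 0.2, 0.9]
gripper_width: 0.994
```

```bash
python3 go.py .425 .2908 .16
```

```text
34.3 [0.42164179 0.2670166  0.16302764] 84.92115376598066 [-0.0306895   0.21932984  0.9309915 ]
[[ 0.999 -0.045 -0.009]
 [ 0.009 -0.01   1.   ]
 [-0.045 -0.999 -0.01 ]]
yaw 0.51 d tool [0.0037 0.0026 0.0238]
level rx,rz 0.0096 -0.0453
```

Request:
{"name": "apply_moves", "arguments": {"deltas": [[[0.002,0,0.018],[0.005,0,-0.02]],[[0.001,0,0.006],[0.005,0,-0.025]],[[0,0,0],[0,0,0]]]}}

```text
clock: 34.6
eef_pos: [0.4227, 0.29, 0.1581]
ee_rot: [-1.574, 0.0, 0.007]
ft_force: [0.5, 0.7, -0.4]
gripper_width: 0.997
```

```bash
python3 go.py .425 .2908 .076
```

```text
34.6 [0.42269325 0.29003567 0.15810798] 85.1511011639195 [ 0.51118559  0.66248697 -0.36312226]
[[ 1.    -0.005 -0.004]
 [ 0.004 -0.003  1.   ]
 [-0.005 -1.    -0.003]]
yaw 0.25 d tool [0.0027 0.0821 0.001 ]
level rx,rz 0.0033 -0.0047
```

Request:
{"name": "apply_moves", "arguments": {"deltas": [[[0.001,0.02,0],[0.003,0,-0.004]],[[0.001,0.025,0],[0,0,0]],[[0,0.02,0],[0,0,0]],[[0,0.01,0],[0,0,0]],[[0,0.003,0],[0,0,0]],[[0,0,0],[0,0,0]]], "jaw": 0.075}}

```text
clock: 35.2
eef_pos: [0.4246, 0.2878, 0.0773]
ee_rot: [-1.573, -0.0, 0.001]
ft_force: [-0.4, 0.3, -0.3]
gripper_width: 0.875
```

```bash
python3 go.py .425 .2908 .076
```

```text
35.2 [0.42457333 0.28781205 0.07726763] 74.6913900096195 [-0.40610465  0.31038765 -0.33100246]
[[ 1.    -0.001 -0.001]
 [ 0.001 -0.002  1.   ]
 [-0.001 -1.    -0.002]]
yaw 0.05 d tool [0.0004 0.0013 0.003 ]
level rx,rz 0.0019 -0.0007
```

Request:
{"name": "apply_moves", "arguments": {"deltas": [[[0,0,0.003],[0.002,0,0]],[[0,0,0],[0,0,0]]]}}

```text
clock: 35.4
eef_pos: [0.4256, 0.2914, 0.0789]
ee_rot: [-1.569, -0.002, -0.001]
ft_force: [-0.4, -0.6, -0.0]
gripper_width: 0.877
```

Request:
{"name": "apply_moves", "arguments": {"deltas": [[[0,0,0],[0,0,0]],[[0,0,0],[0,0,0]],[[0,0,0],[0,0,0]],[[0,0,0],[0,0,0]],[[0,0,0],[0,0,0]],[[0,0,0],[0,0,0]]], "jaw": 0.03}}

```text
clock: 36.0
eef_pos: [0.4265, 0.2921, 0.0809]
ee_rot: [-1.568, -0.004, -0.003]
ft_force: [0.6, 0.1, -0.1]
gripper_width: 0.543
```

```bash
python3 go.py .425 .2908 .076;  python3 -c "
from h import *
c=cap('wrist','w12')"
```

```text
36.0 [0.42653792 0.29214354 0.08089006] 46.4118899267072 [ 0.60935943  0.14827516 -0.08458522]
[[ 1.     0.005 -0.001]
 [ 0.001  0.003  1.   ]
 [ 0.005 -1.     0.003]]
yaw 0.04 d tool [-0.0016  0.0049 -0.0014]
level rx,rz -0.0031 0.0045
```

View pics/w12.png

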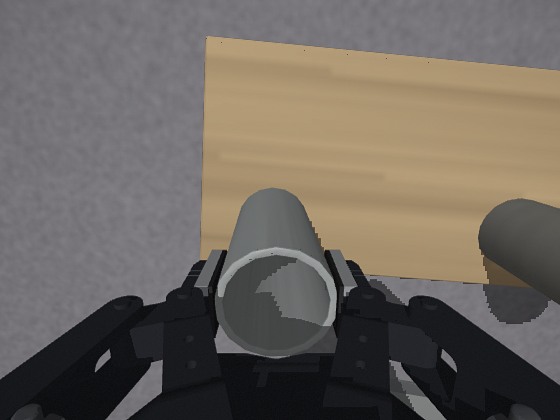

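The tube is gripped at about (276, 300). I'll carry it back to the front pad.

Request:
{"name": "apply_moves", "arguments": {"deltas": [[[0,-0.01,0],[-0.003,0,0.004]],[[0,-0.02,0],[0,0,0]],[[0,-0.03,0],[0,0,0]],[[0,-0.03,0],[0,0,0]],[[0.01,-0.005,-0.02],[0,0,0]],[[0.016,0,-0.035],[0,0,0]],[[0.016,0,-0.035],[0,0,0]],[[0.016,0,-0.035],[0,0,0]]]}}

```text
clock: 36.85
eef_pos: [0.4834, 0.1662, 0.1814]
ee_rot: [-1.573, -0.005, 0.01]
ft_force: [0.2, 0.4, -3.0]
gripper_width: 0.542
```

```bash
python3 go.py .554 .0093 .17
```

```text
36.85 [0.48335413 0.16621563 0.18141767] 46.32451791525607 [ 0.22269704  0.37111749 -2.97103198]
[[ 1.    -0.004 -0.01 ]
 [ 0.01  -0.002  1.   ]
 [-0.004 -1.    -0.002]]
yaw 0.56 d tool [ 0.0692  0.0115 -0.1576]
level rx,rz 0.0023 -0.0036
```

Request:
{"name": "apply_moves", "arguments": {"deltas": [[[0.016,0,-0.035],[0.002,0,-0.003]],[[0.016,0,-0.034],[0,0,0]],[[0.015,0,-0.034],[0,0,0]],[[0.013,0,-0.03],[0,0,0]],[[0.006,0,-0.013],[0,0,0]],[[0,0.01,0],[0,0,0]],[[0,0.02,0],[0,0,0]]]}}

```text
clock: 37.55
eef_pos: [0.5552, 0.0109, 0.1561]
ee_rot: [-1.571, -0.007, -0.002]
ft_force: [0.2, 0.1, -2.7]
gripper_width: 0.538
```

```bash
python3 go.py .554 .0093 .074
```

```text
37.55 [0.55519625 0.01092919 0.15610944] 45.96587098813121 [ 0.17122252  0.07029534 -2.6907512 ]
[[ 1.     0.006 -0.003]
 [ 0.003 -0.     1.   ]
 [ 0.006 -1.    -0.   ]]
yaw 0.19 d tool [-0.0017  0.0821 -0.0016]
level rx,rz 0.0005 0.0057
```

Request:
{"name": "apply_moves", "arguments": {"deltas": [[[-0.001,0.02,0],[0,0,0.006]],[[0,0.02,0],[0,0,0]],[[0,0.02,0],[0,0,0]],[[0,0.01,0],[0,0,0]],[[0,0.002,0],[0,0,0]],[[0,0,0],[0,0,0]]]}}

```text
clock: 38.15
eef_pos: [0.5475, 0.0183, 0.0753]
ee_rot: [-1.567, 0.002, 0.017]
ft_force: [-0.0, 0.1, -3.5]
gripper_width: 0.543
```

```bash
python3 go.py .554 .0093 .074
```

```text
38.15 [0.5475125  0.01832975 0.07531965] 46.41330286477846 [-0.02334347  0.10163219 -3.51908015]
[[ 1.    -0.012 -0.009]
 [ 0.009  0.003  1.   ]
 [-0.012 -1.     0.004]]
yaw 0.53 d tool [ 0.0064  0.0012 -0.0091]
level rx,rz -0.0035 -0.0122
```

Request:
{"name": "apply_moves", "arguments": {"deltas": [[[0.005,-0.003,-0.007],[-0.003,0,-0.012]],[[0.001,0,-0.002],[0,0,0]],[[0,0,0],[0,0,0]]]}}

```text
clock: 38.45
eef_pos: [0.5559, 0.0091, 0.0813]
ee_rot: [-1.571, -0.012, 0.004]
ft_force: [-0.2, 0.4, -2.8]
gripper_width: 0.544
```

```bash
python3 go.py .554 .0093 .074
```

```text
38.45 [0.55588641 0.00905144 0.08128409] 46.486624420652106 [-0.16421914  0.3696746  -2.80745837]
[[ 1.     0.005 -0.01 ]
 [ 0.01  -0.     1.   ]
 [ 0.005 -1.    -0.   ]]
yaw 0.57 d tool [-0.0019  0.0073  0.0003]
level rx,rz 0.0001 0.0054
```

Request:
{"name": "apply_moves", "arguments": {"deltas": [[[-0.0015,0.003,0],[0,0,0.004]],[[0,0.003,0],[0,0,0]],[[0,0.001,0],[0,0,0]]]}}

```text
clock: 38.75
eef_pos: [0.5557, 0.0084, 0.0758]
ee_rot: [-1.571, -0.011, 0.003]
ft_force: [0.5, 0.2, -2.5]
gripper_width: 0.542
```

```bash
python3 go.py .554 .0093 .073
```

```text
38.75 [0.55570761 0.00844263 0.07575682] 46.29428967352891 [ 0.52821096  0.23072933 -2.54945564]
[[ 1.     0.005 -0.009]
 [ 0.009 -0.     1.   ]
 [ 0.005 -1.    -0.   ]]
yaw 0.52 d tool [-0.0017  0.0027  0.0009]
level rx,rz 0.0004 0.0046
```

Request:
{"name": "apply_moves", "arguments": {"deltas": [[[-0.001,0.0018,0],[0,0,0.004]],[[0,0.0015,0],[0,0,0]],[[0,0.001,0],[0,0,0]]]}}

```text
clock: 39.05
eef_pos: [0.5547, 0.0084, 0.073]
ee_rot: [-1.571, -0.006, 0.008]
ft_force: [-4.2, 0.1, 6.7]
gripper_width: 0.547
```

Contact. Releasing.

Request:
{"name": "apply_moves", "arguments": {"deltas": [[[0,0,0],[0,0,0]],[[0,0,0],[0,0,0]],[[0,0,0],[0,0,0]],[[0,0,0],[0,0,0]],[[0,0,0],[0,0,0]]], "jaw": 0.072}}

```text
clock: 39.55
eef_pos: [0.5562, 0.0084, 0.0744]
ee_rot: [-1.572, -0.009, 0.005]
ft_force: [0.2, -0.4, -0.9]
gripper_width: 0.844
```

```bash
python3 go.py .554 .0093 .073; python3 -c "
from h import *
c=cap('wrist','w13')"
```

```text
39.55 [0.55620629 0.00835502 0.07435993] 72.05109538490261 [ 0.19663338 -0.36468518 -0.87870532]
[[ 1.     0.002 -0.009]
 [ 0.009 -0.001  1.   ]
 [ 0.002 -1.    -0.001]]
yaw 0.54 d tool [-0.0022  0.0014  0.001 ]
level rx,rz 0.0008 0.0024
```

View pics/w13.png

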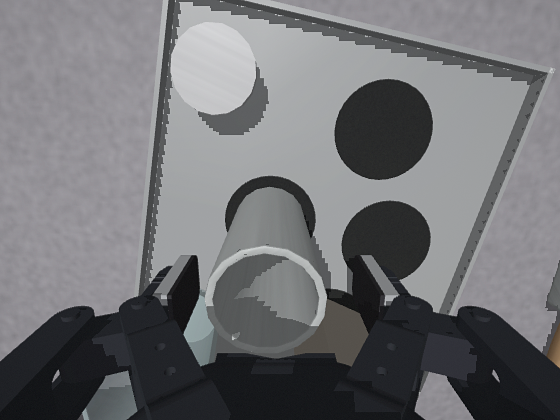

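The tube is on its pad, released at about (265, 300). Now the core.

Request:
{"name": "apply_moves", "arguments": {"deltas": [[[0,-0.02,0],[0,0,0.002]],[[0,-0.035,0],[0,0,0]],[[0,-0.04,0],[0,0,0]],[[0.003,-0.015,0.025],[0,0,0]],[[0.007,0,0.045],[0,0,0]],[[0.007,0,0.045],[0,0,0]],[[0.007,0,0.045],[0,0,0]],[[0.007,0,0.045],[0,0,0]]], "jaw": 0.085}}

```text
clock: 40.4
eef_pos: [0.5868, 0.2154, 0.189]
ee_rot: [-1.571, -0.0, -0.002]
ft_force: [1.1, 0.1, 0.7]
gripper_width: 0.996
```

```bash
python3 go.py .5958 .2825 .17
```

```text
40.4 [0.58680806 0.21538157 0.18902337] 85.06444087707827 [1.11160202 0.12239643 0.72644438]
[[ 1.     0.001  0.001]
 [-0.001 -0.     1.   ]
 [ 0.001 -1.    -0.   ]]
yaw -0.07 d tool [0.0089 0.019  0.0671]
level rx,rz 0.0003 0.0014
```

Request:
{"name": "apply_moves", "arguments": {"deltas": [[[0.003,0,0.032],[0,0,0]],[[0.003,0,0.025],[0,0,0]],[[0.001,0.01,0.005],[0,0,0]],[[0,0,0],[0,0,0]]]}}

```text
clock: 40.8
eef_pos: [0.5934, 0.2855, 0.1778]
ee_rot: [-1.57, -0.006, 0.004]
ft_force: [0.1, 0.2, 1.1]
gripper_width: 0.992
```

```bash
python3 go.py .5958 .2825 .083
```

```text
40.8 [0.59340455 0.28554249 0.17779635] 84.69603206237544 [0.14250507 0.16271874 1.07671318]
[[ 1.     0.001 -0.006]
 [ 0.006  0.     1.   ]
 [ 0.001 -1.     0.   ]]
yaw 0.35 d tool [ 0.0022  0.0948 -0.0031]
level rx,rz -0.0004 0.0014
```

Request:
{"name": "apply_moves", "arguments": {"deltas": [[[0.001,0.02,-0.001],[0,0,0]],[[0,0.03,0],[0,0,0]],[[0,0.025,0],[0,0,0]],[[0,0.012,0],[0,0,0]],[[0,0.003,0],[0,0,0]],[[0,0,0],[0,0,0]]]}}

```text
clock: 41.4
eef_pos: [0.5955, 0.2779, 0.0855]
ee_rot: [-1.572, -0.002, -0.001]
ft_force: [0.5, 0.4, 0.4]
gripper_width: 0.994
```

```bash
python3 go.py .5958 .2825 .083
```

```text
41.4 [0.59546107 0.27788972 0.08550491] 84.91553063575695 [0.51291585 0.43967645 0.3724393 ]
[[ 1.     0.002 -0.   ]
 [ 0.    -0.002  1.   ]
 [ 0.002 -1.    -0.002]]
yaw 0.02 d tool [0.0003 0.0025 0.0046]
level rx,rz 0.0017 0.0019
```

Request:
{"name": "apply_moves", "arguments": {"deltas": [[[0,0.002,0.0045],[0.001,0,0.002]],[[0,0,0],[0,0,0]]]}}

```text
clock: 41.6
eef_pos: [0.5968, 0.2825, 0.0858]
ee_rot: [-1.57, -0.002, -0.003]
ft_force: [-0.5, -0.7, 0.1]
gripper_width: 0.996
```

Request:
{"name": "apply_moves", "arguments": {"deltas": [[[0,0,0],[0,0,0]],[[0,0,0],[0,0,0]],[[0,0,0],[0,0,0]],[[0,0,0],[0,0,0]],[[0,0,0],[0,0,0]],[[0,0,0],[0,0,0]],[[0,0,0],[0,0,0]]], "jaw": 0.03}}

```text
clock: 42.3
eef_pos: [0.5979, 0.2835, 0.0888]
ee_rot: [-1.569, -0.006, -0.005]
ft_force: [-0.2, -0.4, -0.1]
gripper_width: 0.561
```

```bash
python3 go.py .5958 .2825 .083; python3 -c "
from h import *
c=cap('wrist','w14')"
```

```text
42.3 [0.59789591 0.28348367 0.08881945] 47.90835013383349 [-0.19633566 -0.41963423 -0.09899244]
[[ 1.     0.006 -0.001]
 [ 0.001  0.002  1.   ]
 [ 0.006 -1.     0.002]]
yaw 0.03 d tool [-0.0021  0.0058 -0.001 ]
level rx,rz -0.0017 0.0064
```

View pics/w14.png

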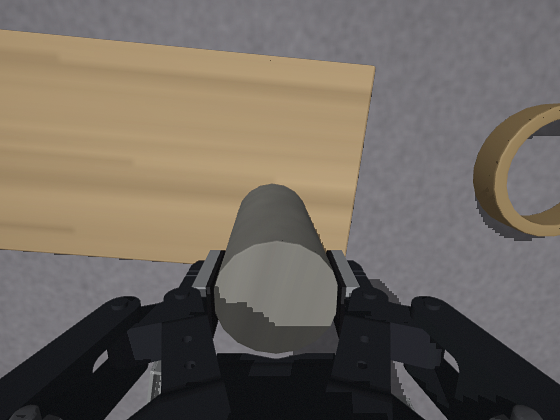

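Request:
{"name": "apply_moves", "arguments": {"deltas": [[[0,-0.01,0],[0,0,0.006]],[[0,-0.02,0],[0,0,0]],[[0,-0.03,0],[0,0,0]],[[0,-0.02,0],[0,0,0]],[[0.004,0,-0.02],[0,0,0]],[[0.006,0,-0.035],[0,0,0]],[[0.006,0,-0.035],[0,0,0]],[[0.006,0,-0.035],[0,0,0]]]}}

```text
clock: 43.15
eef_pos: [0.6124, 0.1572, 0.1606]
ee_rot: [-1.574, 0.011, 0.025]
ft_force: [0.2, -0.7, -7.4]
gripper_width: 0.563
```

```bash
python3 go.py .629 .0713 .15
```

```text
43.15 [0.61236434 0.15722163 0.16056029] 48.07840279267914 [ 0.17005417 -0.70629244 -7.41669772]
[[ 1.    -0.023 -0.009]
 [ 0.008 -0.003  1.   ]
 [-0.023 -1.    -0.003]]
yaw 0.48 d tool [ 0.0161  0.0105 -0.086 ]
level rx,rz 0.0031 -0.0227
```

Request:
{"name": "apply_moves", "arguments": {"deltas": [[[0.005,0,-0.034],[0.003,0,-0.01]],[[0.005,0,-0.03],[0,0,-0.012]],[[0.003,0,-0.015],[0,0,0]],[[0.001,0,-0.003],[0,0,0]],[[0,0,0],[0,0,0]]]}}

```text
clock: 43.65
eef_pos: [0.6237, 0.068, 0.1547]
ee_rot: [-1.571, 0.007, 0.012]
ft_force: [-0.0, -0.0, -6.2]
gripper_width: 0.557
```

```bash
python3 go.py .629 .0713 .082
```

```text
43.65 [0.62369299 0.06799374 0.15474902] 47.535210167833185 [-0.04749371 -0.0269131  -6.19235551]
[[ 1.    -0.012 -0.003]
 [ 0.003 -0.     1.   ]
 [-0.012 -1.    -0.   ]]
yaw 0.17 d tool [0.0062 0.0727 0.0033]
level rx,rz 0.0004 -0.012
```

Request:
{"name": "apply_moves", "arguments": {"deltas": [[[0.003,0.015,0.002],[0,0,-0.012]],[[0.001,0.02,0.001],[0,0,0]],[[0,0.015,0],[0,0,0]],[[0,0.01,0],[0,0,0]],[[0,0.003,0],[0,0,0]],[[0,0,0],[0,0,0]]]}}

```text
clock: 44.25
eef_pos: [0.6269, 0.0778, 0.0889]
ee_rot: [-1.568, -0.006, 0.008]
ft_force: [-0.5, -0.2, -6.8]
gripper_width: 0.559
```

```bash
python3 go.py .629 .0713 .082
```

```text
44.25 [0.62687921 0.07777881 0.08892504] 47.781031112351144 [-0.45645389 -0.22295234 -6.75515225]
[[ 1.    -0.002 -0.009]
 [ 0.009  0.003  1.   ]
 [-0.002 -1.     0.003]]
yaw 0.51 d tool [ 0.0021  0.0069 -0.0065]
level rx,rz -0.0028 -0.0017
```

Request:
{"name": "apply_moves", "arguments": {"deltas": [[[0.001,0.002,-0.006],[-0.003,0,-0.002]],[[0,0.002,0],[0,0,0]],[[0,0.001,0],[0,0,0]]]}}

```text
clock: 44.55
eef_pos: [0.6294, 0.0714, 0.0858]
ee_rot: [-1.571, -0.01, 0.004]
ft_force: [0.3, 0.2, -6.6]
gripper_width: 0.559
```

```bash
python3 go.py .629 .0713 .081
```

```text
44.55 [0.62944408 0.07142821 0.08577377] 47.722601712075566 [ 0.29856497  0.16970265 -6.63085486]
[[ 1.     0.004 -0.009]
 [ 0.009 -0.     1.   ]
 [ 0.004 -1.    -0.   ]]
yaw 0.53 d tool [-0.0005  0.0048 -0.0001]
level rx,rz 0.0005 0.004
```

Request:
{"name": "apply_moves", "arguments": {"deltas": [[[0,0.0025,0],[0,0,0.003]],[[0,0.002,0],[0,0,0]],[[0,0.001,0],[0,0,0]]]}}

```text
clock: 44.85
eef_pos: [0.6303, 0.0711, 0.0812]
ee_rot: [-1.571, -0.009, 0.004]
ft_force: [0.3, -0.9, -7.5]
gripper_width: 0.561
```

Request:
{"name": "apply_moves", "arguments": {"deltas": [[[-0.001,0.001,0],[0,0,0.002]],[[0,0.001,0],[0,0,0]]]}}

```text
clock: 45.05
eef_pos: [0.6304, 0.0711, 0.081]
ee_rot: [-1.571, -0.009, 0.004]
ft_force: [-4.8, 0.1, 0.3]
gripper_width: 0.559
```

Contact. Releasing.

Request:
{"name": "apply_moves", "arguments": {"deltas": [[[0,0,0],[0,0,0]],[[0,0,0],[0,0,0]],[[0,0,0],[0,0,0]],[[0,0,0],[0,0,0]],[[0,0,0],[0,0,0]]], "jaw": 0.074}}

```text
clock: 45.55
eef_pos: [0.6345, 0.0714, 0.0865]
ee_rot: [-1.571, -0.017, -0.004]
ft_force: [-0.2, -0.9, 0.8]
gripper_width: 0.865
```

```bash
python3 go.py .629 .0713 .081; python3 -c "
from h import *
c=cap('wrist','w15')"
```

```text
45.55 [0.63452403 0.07135257 0.08645817] 73.87415445226027 [-0.19426732 -0.89954555  0.76174222]
[[ 1.     0.013 -0.009]
 [ 0.009  0.     1.   ]
 [ 0.013 -1.     0.   ]]
yaw 0.5 d tool [-0.0056  0.0054 -0.    ]
level rx,rz -0.0 0.0134
```

View pics/w15.png

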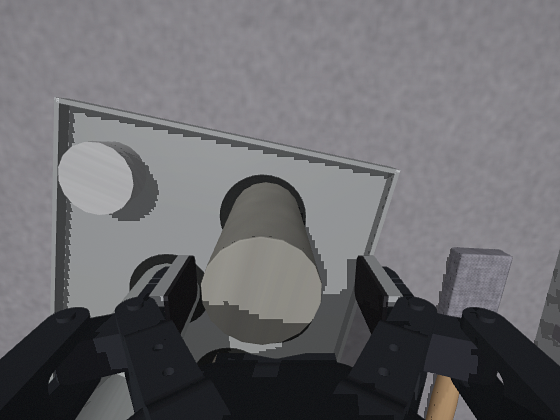

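The core is free at about (262, 290). I'll retreat up to the start pose and check everything.

Request:
{"name": "apply_moves", "arguments": {"deltas": [[[-0.003,-0.02,0],[0,0,0.01]],[[0,-0.03,0],[0,0,0]],[[0,-0.035,0],[0,0,0]],[[0.005,-0.03,-0.02],[0,0,0]],[[0.005,-0.03,-0.025],[0,0,0]],[[0.005,0,-0.025],[0,0,0]],[[0,0,0],[0,0,0]]]}}

```text
clock: 46.3
eef_pos: [0.6459, 0.0, 0.2357]
ee_rot: [-1.572, -0.009, 0.009]
ft_force: [-0.6, 0.1, -0.6]
gripper_width: 0.868
```

```bash
python3 axes.py; python3 - <<'E'
from h import *
from scipy import ndimage as nd
np_=dict(core=(.11,.117,626.5,71,.0),prism=(.1165,.123,597,-76.5),tube=(.1,.111,553,8.5),disc=(.098,.11,471.5,-343.3),tin=(.022,.034,522,102),beaker=(.08,.095,489,-68))
for n in ['scene','side','wrist']:
    for tag in (0,1):
        c=dict(np.load(f'{n}0.npz')) if tag==0 else cap(n,n+'_end')
        w=cloud(c);x,y,z=np.moveaxis(w*1000,-1,0)
        for k,v in np_.items():
            m=(z>v[0]*1000)&(z<v[1]*1000)&(np.hypot(x-v[2],y-v[3])<45)
            if k=='core': m&=y>30
            l,q=nd.label(m,np.ones((3,3)))
            if q==0: continue
            s=l==1+np.argmax(nd.sum(m,l,range(1,q+1)))
            if s.sum()<60: continue
            p=np.stack([x[s],y[s]],1).astype(np.float32); r=cv2.minAreaRect(p); print(n,'ini' if tag==0 else 'end',k,s.sum(),np.round(r[0],1),np.round(r[1],1))
E
```

```text
46.3 [6.45891164e-01 1.16042766e-05 2.35739256e-01] 74.09581493321784 [-0.62359023  0.05062803 -0.5589955 ]
[[ 1.     0.    -0.011]
 [ 0.011 -0.001  1.   ]
 [ 0.    -1.    -0.001]]
scene ini core 431 [627.5  71.1] [49. 48.]
scene ini prism 335 [597.7 -77.1] [40.3 41.5]
scene ini tube 97 [554.9  19. ] [24.3 47.3]
scene ini tin 308 [522.1 102.1] [45.9 46.1]
scene ini beaker 157 [492.2 -75. ] [65.3 48. ]
scene end core 434 [629.7  71.1] [48.2 48.4]
scene end prism 342 [597.6 -76.1] [41.3 40.4]
scene end tube 94 [554.8  19.8] [23.5 47.2]
scene end disc 435 [ 473.5 -344.5] [56.2 54.7]
scene end tin 308 [521.7 101.9] [46.6 46.4]
scene end beaker 193 [489.9 -72. ] [65.7 55.6]
side ini core 206 [626.9  67. ] [48.5 47. ]
side ini prism 255 [597.5 -78.4] [42.1 39.7]
side ini tube 217 [552.4   5.3] [45.8 47.5]
side ini tin 232 [522.  100.5] [47.3 45. ]
side ini beaker 351 [489.5 -70.3] [61.8 65.1]
side end core 201 [628.7  68.2] [48.4 48.7]
side end prism 256 [597.4 -77.7] [41.5 39.9]
side end tube 216 [553.    6.1] [46.5 46.1]
side end disc 1406 [ 472. -346.] [55.9 55. ]
side end tin 228 [521.9 101.6] [48.1 44.6]
side end beaker 352 [489.3 -70.1] [63.4 61.5]
wrist ini core 3233 [626.4  71.6] [49.3 49. ]
wrist ini prism 1787 [596.9 -75.5] [41. 40.]
wrist ini tube 984 [552.9   8.9] [47.  47.3]
wrist ini tin 1859 [521.7 103.1] [46.  46.6]
wrist ini beaker 1093 [488.  -65.9] [63.9 59.8]
wrist end core 3093 [628.4  72.4] [48.9 49.1]
wrist end prism 1708 [596.9 -74.9] [40.6 40.1]
wrist end tube 920 [552.6   9.6] [47. 47.]
wrist end tin 1791 [521.8 103.2] [46.6 45.4]
wrist end beaker 1117 [489.  -66.8] [63.7 62.9]
```

View pics/scene_end.png

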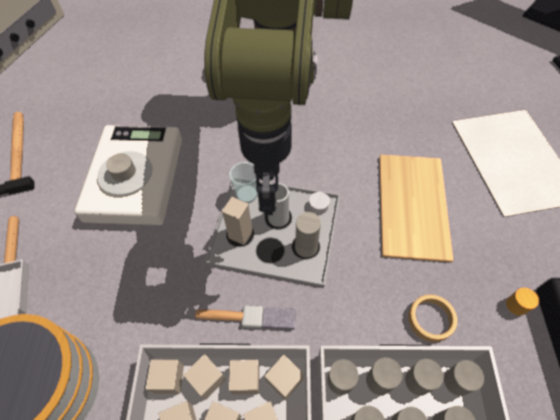

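View pics/side_end.png

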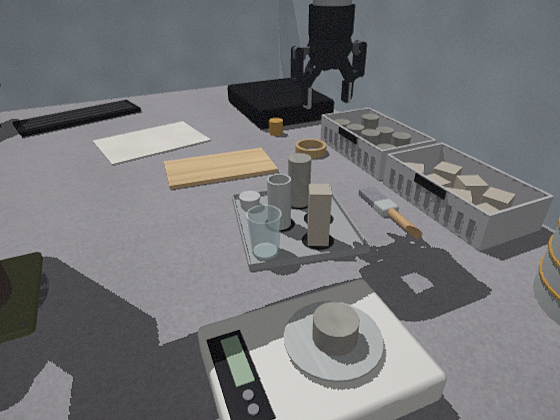

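Everything is back within about 2 mm, the disc is about 2 mm from the pan centre, and the gripper is clear. Handing in.

```bash
python3 -c "
from h import *
print(robot.sign_off())"
```

```text
the job is handed in; nothing more can be done
None
```

The job is done and handed in at about 46 s of the 144 s allowed; the hand-in gave no verdict. I cleared the core, tube and prism to the board and set the slice on the balance pan. I then stood the prism, tube and core back on their own pads.

| Item | Last camera check |
|---|---|
| Slice | 2–3 mm from the pan centre, flat (limit 15 mm) |
| Core | about 2 mm from its starting place (limit 15 mm) |
| Prism and tube | about 1 mm from their starting places (limit 15 mm) |
| Tin | unmoved within measuring error |
| Beaker | unmoved in the side and wrist views; the scene view differs by about 4 mm, as it did between views at the start (partly hidden, transparent glass) |
| Gripper | open and clear of everything |

- **Hard contact:** setting the tube on the board pressed it down with about 32 N for a moment. I backed off and set it down again gently.
- **Hold drift:** the arm drifted a few millimetres while holding still, so I corrected its position before each set-down.

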